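Change over the carrier gas and re-arm the ignition

ROBOT

A 6-joint arm with a two-finger parallel gripper is mounted at the origin on the work surface. World frame = base frame: x ahead of the robot, y to its left, z up, the work surface at z = 0. Lengths are in m, angles in rad, forces in N, time in s.
With the tool pointing down it reaches from about 0.3 to 0.875 m from the base axis. Payload 6.4 kg.
Tool frame: the origin (TCP) lies at the centre of the arm's flange, where the gripper is bolted on; the fingertips stand 173 mm ahead of it and the grasp point (between the pads) lies ctrl.grip_point_offset ahead of it (ctrl.grip_point_offset is the distance from the TCP to the grasp point, in m); z points along the fingers, y is the direction in which the jaws open and shut (so a half turn about z gives the same grasp; the last joint's range is limited). The gripper opens to 85 mm and grips with 20 to 120 N. Pads are 22 mm wide; open, the fingers measure 114 mm over their backs; the gripper's body (76 mm by 85 mm) begins 54 mm behind the grasp point. The pads swing forward as they close: fully open they stand 13 mm farther back than shut.
Start: joints at [-1.411, 0.181, 1.607, -0, 1.354, -0.206], TCP at [0.206, -0.537, 0.405] pointing down, gripper open.
Joint ranges: [-2.99, 2.99], [-0.89, 2.07], [0.3, 2.58], [-1.14, 4.28], [0, 2.63], [-3.12, 3.12]. Speed limits (rad/s): [2.57, 2.57, 3.01, 3.14, 3.14, 3.14].

INTERFACE

Orientations are given as a unit quaternion [w, x, y, z].
In Python, from bench import ctrl, cams, boxes_of, landmark_of gives the robot as it stands.
- The arm moves only by the shell command python3 -m handwheel 'ROWS'. ROWS is JSON, a list of rows, each an object with "offset": the shift along the tool's x, y, z in m, a list of three; "spin": the turn about the tool's z in degrees; "grip": the opening, from 0 (shut) to 1 (fully open). A call has 1 to 20 rows; each row is the pose to reach, as a shift and turn from the pose commanded when the call began, along the tool's axes at that moment; what a row does not reach only later rows make up. A row lasts 1/8 s, in which the tool goes at most 62.5 mm and 10.7 degrees, less where a joint would pass 70% of its speed; a pose out of reach is approached as far as the arm can. A call with a gripper value outside its range is refused whole. The fingers move at their own pace and stop on an object; the grip force is fixed at half the most. Time passes only in rows, so rows that repeat a pose let the fingers close. It gives the time, the measured TCP pose, the force and the opening at its end, in the units of the state.
- ctrl.get_obs(): the state, without advancing time (a new reading comes with each control period).
- cams.camera(name): name is "side" or "top"; returns a dict with "color" (480x640x3 uint8, red, green, blue), "camera_matrix" (3x3 intrinsics, pixels), "view" (4x4, takes a point from world to camera coordinates). Camera axes: x right, y up, looking along -z (the intrinsics and any distortion apply to the point x, -y, -z); pixel columns grow to the right and rows downward; lengths in m; the calibration is good to about 2 mm. A picture is of the moment at which its call begins. There is no depth.
- ctrl.hand_in(): hands the job in, once; it reports no verdict.
Trained networks look in a picture, given as the dict that the camera call returned (one of the last four; its "shot" number tells which), for a name from the list of things; names that differ only in an ending like _2 or _b are one class to them, and where a whole thing is asked for, a point or a joint stands for the part that bears it (a point fixed in the world has none). Each returns a list of dicts, best first, with "confidence" (0 to 1); they miss things now and then, are a little off and sometimes report something else, mostly with a low value. They report only what shows in the picture. A call takes as long as a camera call.
- boxes_of(picture, thing): "uv" ([column, row] in pixels, amid what is visible of it).
- landmark_of(picture, thing): "uv" ([column, row] in pixels: a listed point, or the origin of a listed thing).
The state is a dict: "time_s": time; "q": joint angles; "dq": joint speeds; "joint_efforts": joint torques, N m; "eef_pos": TCP position; "eef_rot": TCP orientation; "wrist_force": force on the tool from outside, world axes, zero at the start; "torque": the same for the moment, N m; "opening": opening from 0.0 (shut) to 1.0 (fully open).
Only numpy, scipy, OpenCV 4.12 (cv2) and the standard library are available. Lean on these libraries where they do the work, as an engineer would, in place of code of your own. Each camera call takes 0.05 s, during which the arm holds its last target.

TASK

Change the carrier gas over: first shut the blue valve by flipping its lever fully towards the front of the panel, then open the yellow valve by flipping its lever fully to the rear. Then swing the red guard up, flip the ignition switch beneath it fully to the rear, and let the guard drop shut again. Leave the other three levers as they are, and do not disturb the jar, the vial rack or the spanner.

Things in the scene. Friction and masses are not known exactly. Their poses are not given: they have to be found in the camera images.
- panel: fixed gas panel, a flat metal box 170 (x) by 400 (y) by 50 mm high; origin: centre of its underside, x to its rear (away from the robot), y along the row, z up. Five lever valves stand on its top at x = 0, y = -64, -32, 0, 32, 64 mm, colours in any order. One end of the top (y = 160 or -160) has the red guarded switch, the other a dial gauge 52 mm across, 15 mm high.
- pipe_mid (a point): middle of a fixed copper pipe, 18 mm thick, 154 mm long along the panel's y, at panel x = 15, z = 240 mm, over the valve row. Two 12 mm posts rise at panel x = 68, y = -66 and 66 and lean forward to it above z = 215 mm. No room for a gripper pointing straight down at the valves: come in from the front under the pipe, tool tilted about 40 degrees.
- blue_valve (a joint): angle of the blue valve lever (rad): 0 = shut, leaning 0.4 rad from vertical towards the panel's front; 0.8 = open, leaning 0.4 rad towards its rear. Both are hard stops; the lever stays where it is left. It starts open, at 0.74 to 0.8. About 1.3 N at the ball moves it.
- blue_valve_tip (a point): centre of the blue ball, 12 mm in diameter, at the end of the blue valve's lever (steel stem 7 mm thick, on a blue tag). The ball is 45 mm from the lever's pivot, which lies on the panel's top face on the panel's own line x = 0; the lever swings in the panel's x-z plane.
- yellow_valve (a joint): angle of the yellow valve lever (rad): 0 = shut, leaning 0.4 rad from vertical towards the panel's front; 0.8 = open, leaning 0.4 rad towards its rear. Both are hard stops; the lever stays where it is left. It starts shut, at 0 to 0.06. About 1.3 N at the ball moves it.
- yellow_valve_tip (a point): centre of the yellow ball, 12 mm in diameter, at the end of the yellow valve's lever (steel stem 7 mm thick, on a yellow tag). The ball is 45 mm from the lever's pivot, which lies on the panel's top face on the panel's own line x = 0; the lever swings in the panel's x-z plane.
- red_valve (a joint): angle of the red valve lever (rad): 0 = shut, leaning 0.4 rad from vertical towards the panel's front; 0.8 = open, leaning 0.4 rad towards its rear. Both are hard stops; the lever stays where it is left. It starts open, at 0.74 to 0.8. About 1.3 N at the ball moves it.
- red_valve_tip (a point): centre of the red ball, 12 mm in diameter, at the end of the red valve's lever (steel stem 7 mm thick, on a red tag). The ball is 45 mm from the lever's pivot, which lies on the panel's top face on the panel's own line x = 0; the lever swings in the panel's x-z plane.
- white_valve (a joint): angle of the white valve lever (rad): 0 = shut, leaning 0.4 rad from vertical towards the panel's front; 0.8 = open, leaning 0.4 rad towards its rear. Both are hard stops; the lever stays where it is left. It starts shut, at 0 to 0.06. About 1.3 N at the ball moves it.
- white_valve_tip (a point): centre of the white ball, 12 mm in diameter, at the end of the white valve's lever (steel stem 7 mm thick, on a white tag). The ball is 45 mm from the lever's pivot, which lies on the panel's top face on the panel's own line x = 0; the lever swings in the panel's x-z plane.
- green_valve (a joint): angle of the green valve lever (rad): 0 = shut, leaning 0.4 rad from vertical towards the panel's front; 0.8 = open, leaning 0.4 rad towards its rear. Both are hard stops; the lever stays where it is left. It starts shut, at 0 to 0.06. About 1.3 N at the ball moves it.
- green_valve_tip (a point): centre of the green ball, 12 mm in diameter, at the end of the green valve's lever (steel stem 7 mm thick, on a green tag). The ball is 45 mm from the lever's pivot, which lies on the panel's top face on the panel's own line x = 0; the lever swings in the panel's x-z plane.
- guard (a joint): angle of the red guard cover (rad): 0 = down over the switch, 1.95 = swung up and back against its stop. Its hinge runs along the panel's y at the cover's rear end; the front end swings up and to the rear. It weighs 50 g and turns freely: let go below about 1.6 it falls shut, beyond about 1.75 it stays open. It starts down.
- guard_grip (a point): moves with the red guard, a channel 95 long, 34 wide, open below, side walls 24 mm deep: the point half-way between two round black pads (16 mm across) on its sides, 40 mm over the pads: pinch these. It is 15 mm behind the front end, 12 mm under the top; when down, 80 mm in front of and 6 mm under the hinge line, 91 mm over the table.
- guard_hinge (a point): fixed point in the middle of the guard's hinge line, 97 mm over the table; the axis is along the panel's y.
- ignite (a joint): angle of the steel ignition switch under the guard (rad): 0 = off, leaning 0.4 rad towards the panel's front; 0.8 = on, leaning 0.4 rad towards the rear; hard stops, stays where it is left. It starts off, at 0 to 0.06. About 2 N at the ball moves it.
- ignite_tip (a point): centre of the 10 mm steel ball at the end of the ignition switch's lever (stem 7 mm thick). It is 30 mm from the switch's pivot, which is 50 mm in front of and 37 mm under the guard's hinge line (10 mm over the panel's top) and half-way between the guard's sides.
- jar_mid (a point): bystander: centre of a loose amber jar with a white cap, 56 mm in diameter, 90 mm tall, upright on the table beside one end of the panel
- rack_mid (a point): bystander: centre (22 mm up) of a loose blue vial rack, 70 by 70 mm, 45 mm high with its vials, on the table beside the other end of the panel
- spanner_grip (a point): bystander: the handle of a loose spanner lying flat on the table in front of the panel

How it is judged:
By the outcome, as a careful person would: the job done as asked, in the order asked, and still so for the second after the job is handed in, with the robot touching nothing.
It also fails if it takes over 72 s, if anything falls off the work surface, if the arm or the gripper's body presses on something with over 40 N, if the wrist force passes 120 N, or if a joint passes its speed limit or range.

## Working session

There is one attempt and no reset: what is moved stays moved. The work goes in short steps, Python scripts to look and compute and a shell command to move; the robot and the scene stay as the last step left them, time stands still between calls to the robot, and variables do not carry over. Pictures are saved under pics/ and viewed, and the job is handed in when it is done.

```bash
ls; mkdir -p pics
python3 - <<'E'
from bench import ctrl,cams,boxes_of,landmark_of
import cv2
o=ctrl.get_obs();print(o);print(ctrl.grip_point_offset)
for n in("side","top"):
    p=cams.camera(n);cv2.imwrite(f"pics/{n}0.png",p["color"][:,:,::-1]);print(n,p["camera_matrix"],p["view"],[k for k in p])
    for t in["blue_valve_tip","yellow_valve_tip","red_valve_tip","white_valve_tip","green_valve_tip","guard_grip","guard_hinge","pipe_mid","panel","ignite_tip","jar_mid","rack_mid","spanner_grip"]:
        print(t,[([round(float(x),1) for x in d["uv"]],round(float(d["confidence"]),2)) for d in landmark_of(p,t)[:3]])
E
```

```text
pics
{'time_s': 0.0, 'q': array([-1.41130082e+00,  1.81534173e-01,  1.60804258e+00,  6.45728023e-06,
        1.35379250e+00, -2.06303962e-01]), 'dq': array([ 0.00095565, -0.00049009, -0.00025336,  0.00103227,  0.00104464,
       -0.00117825]), 'joint_efforts': array([ 1.89953527e-03, -4.44871151e+01, -3.51333368e+01, -1.51659719e-04,
        9.15771903e-03, -2.67760248e-05]), 'eef_pos': array([ 0.20564723, -0.53668344,  0.40377104]), 'eef_rot': array([-8.87980851e-04,  9.83320158e-01,  1.81880945e-01,  2.39394639e-05]), 'wrist_force': array([9.31215051e-01, 1.03027082e+00, 8.88798001e-04]), 'torque': array([-0.04051418, -0.01320317,  0.01085445]), 'opening': 1.0045967061122272}
0.1547
side [[485.83613469   0.         315.5054998 ]
 [  0.         485.83613469 239.75175523]
 [  0.           0.           1.        ]] [[ 0.47694931  0.8788873  -0.00874482 -0.2786804 ]
 [-0.69174436  0.38149247  0.61315025  0.25461539]
 [ 0.54222605 -0.28639241  0.7899179  -1.41970453]
 [ 0.          0.          0.          1.        ]] ['color', 'camera_matrix', 'view', 'shot']
blue_valve_tip [([300.0, 2
[... 879 characters left out ...]
   ]] ['color', 'camera_matrix', 'view', 'shot']
blue_valve_tip [([327.0, 233.5], 0.52), ([343.3, 224.4], 0.49)]
yellow_valve_tip [([368.7, 234.7], 0.47), ([345.3, 229.3], 0.35)]
red_valve_tip [([341.8, 230.5], 0.45), ([313.5, 222.7], 0.35)]
white_valve_tip [([355.6, 237.3], 0.42)]
green_valve_tip [([326.7, 233.0], 0.41)]
guard_grip [([407.7, 254.2], 0.77), ([356.8, 234.5], 0.19)]
guard_hinge [([340.5, 232.6], 0.59), ([409.5, 219.6], 0.57)]
pipe_mid [([344.6, 218.1], 0.84)]
panel [([344.4, 231.8], 0.85), ([369.1, 239.1], 0.22)]
ignite_tip []
jar_mid [([463.9, 224.7], 0.79)]
rack_mid [([225.1, 233.8], 0.61), ([341.6, 230.3], 0.23)]
spanner_grip [([361.7, 289.5], 0.61), ([463.3, 226.6], 0.32)]
```

View pics/side0.png

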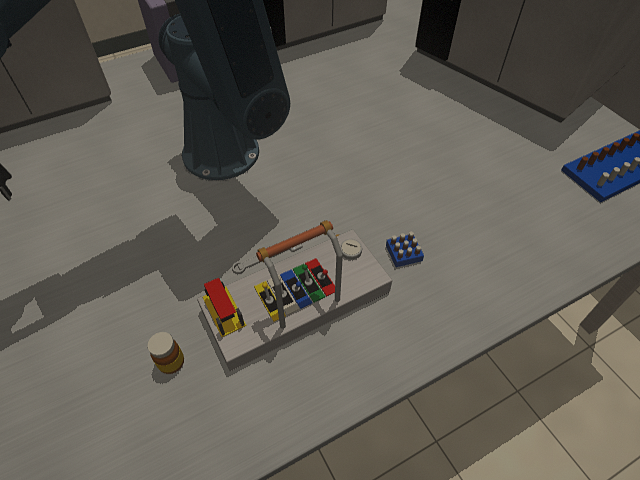

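View pics/top0.png

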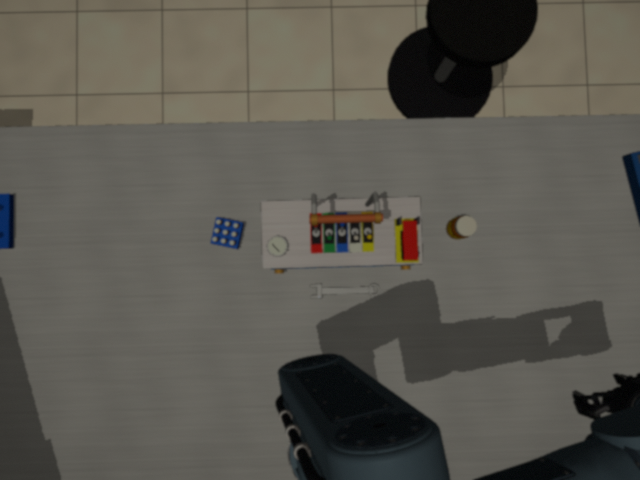

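Run:
```python
import cv2
a=cv2.imread('pics/side0.png')[210:360,140:440];b=cv2.imread('pics/top0.png')[180:310,200:500]
cv2.imwrite('pics/s0c.png',cv2.resize(a,(800,400),interpolation=2));cv2.imwrite('pics/t0c.png',cv2.resize(b,(800,347),interpolation=2))
```

```text
(no output)
```

View pics/s0c.png

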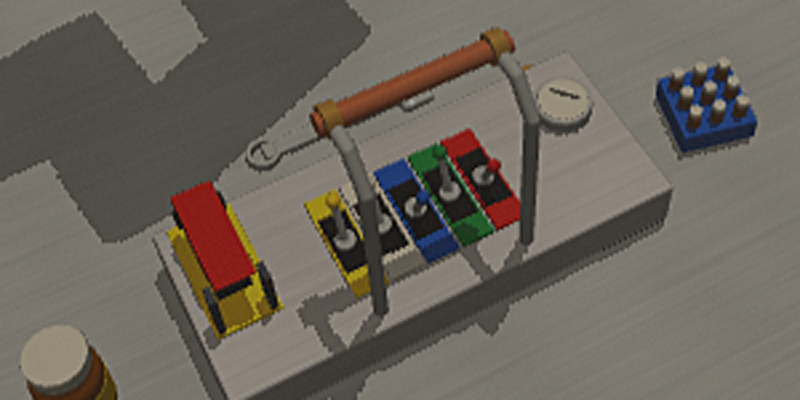

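View pics/t0c.png

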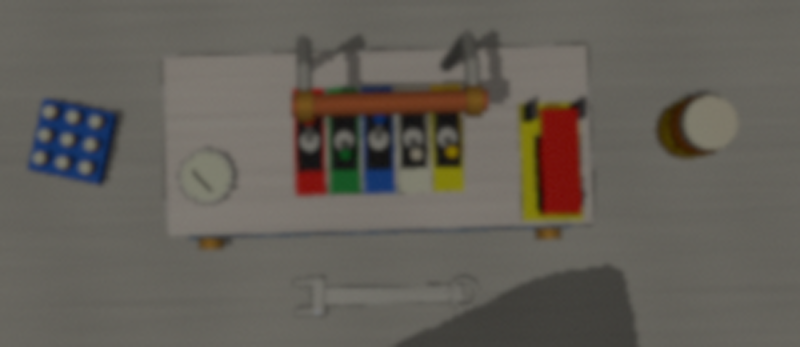

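The lever order along +y→-y is red (left in the top view, col ~316), green, blue (~342), white, yellow (~368). The guard is at the -y end (~408, 240), the gauge is at the +y end, the jar is right, the rack is left and the spanner is in front. Next I fit the panel pose.

```bash
cat > h.py <<'E'
import numpy as np
from scipy.optimize import least_squares
def proj(p,P):
    c=np.asarray(p["view"])@np.r_[P,1];K=np.asarray(p["camera_matrix"]);q=K@np.array([c[0],-c[1],-c[2]]);return q[:2]/q[2]
def ray(p,uv,z):
    V=np.asarray(p["view"]);K=np.asarray(p["camera_matrix"]);R=V[:3,:3];C=-R.T@V[:3,3]
    d=np.linalg.solve(K,np.r_[uv,1]);d=R.T@np.array([d[0],-d[1],-d[2]]);return C+d*(z-C[2])/d[2]
def W(s,P): # panel->world
    x,y,a=s[:3];c,n=np.cos(a),np.sin(a);return np.array([x+c*P[0]-n*P[1],y+n*P[0]+c*P[1],P[2]])
E
python3 - <<'E'
from h import *
from bench import cams
S=cams.camera("side");T=cams.camera("top")
cr=lambda u,v:(200+u*.375,180+v*.375)
cs=lambda u,v:(140+u*.375,210+v*.375)
s_,c_=45*np.sin(.4)/1e3,.05+.045*np.cos(.4)
obs=[]
# top corners
for uv,P in[((165,58),(.085,.2,.05)),((585,46),(.085,-.2,.05)),((591,221),(-.085,-.2,.05)),((168,235),(-.085,.2,.05))]: obs.append(("T",cr(*uv),P))
for uv,P in[((230,400),(.085,-.2,.05)),((155,236),(-.085,-.2,.05)),((565,52),(-.085,.2,.05)),((672,188),(.085,.2,.05))]: obs.append(("S",cs(*uv),P))
obs+=[("S",(296.4,239.7),(.015,0,.24)),("T",(344.6,218.1),(.015,0,.24)),
("S",cs(333,200),(-s_,-.064,c_)),("S",cs(422,199),(s_,0,c_)),("S",cs(440,152),(-s_,.032,c_)),("S",cs(494,166),(s_,.064,c_)),
("T",cr(451,151),(-s_,-.064,c_)),("T",cr(417,154),(-s_,-.032,c_)),("T",cr(344,155),(-s_,.032,c_))]
G=[("S",(212,287.6),-.08,.091),("T",(407.7,254.2),-.08,.091),("S",(228.1,315.6),0,.097),("T",(409.5,219.6),0,.097)]
cam={"S":S,"T":T}
def f(s):
    r=[proj(cam[k],W(s,P))-uv for k,uv,P in obs]+[proj(cam[k],W(s,(s[3]+dx,-.16,z)))-uv for k,uv,dx,z in G]
    return np.concatenate(r)
r=least_squares(f,[.53,-.04,0,.03],loss="soft_l1")
print(r.x);print(np.round(f(r.x).reshape(-1,2),1).tolist())
np.save("s.npy",r.x)
s=r.x
for n,P in dict(pipe=(.015,0,.24),blue=(s_,0,c_),yel=(-s_,-.064,c_),hinge=(s[3],-.16,.097),grip=(s[3]-.08,-.16,.091),sw=(s[3]-.05,-.16,.06)).items(): print(n,np.round(W(s,P),4))
for n,u,z,uv in(("jar",T,.045,(463.9,224.7)),("rack",T,.022,(225,233.8)),("span",T,.005,(361.7,289.5)),("span",S,.005,(252,260.9))): print(n,np.round(ray(u,uv,z),3))
E
```

```text
[ 0.55059865 -0.03134549  0.00688906  0.01796306]
[[-1.9, -2.0], [0.7, -2.0], [1.2, 0.4], [-1.5, -0.0], [-0.1, 1.8], [-1.8, -0.9], [0.8, -1.4], [0.6, -0.9], [-1.3, 0.8], [0.7, -0.5], [-0.7, -0.6], [0.3, -0.5], [-0.9, -0.8], [-0.4, -0.3], [-0.2, 0.1], [-0.8, -0.7], [-0.1, -0.3], [2.1, 0.1], [1.8, -0.1], [0.2, 0.0], [-0.8, 1.0]]
pipe [ 0.5656 -0.0312  0.24  ]
blue [ 0.5681 -0.0312  0.0914]
yel [ 0.5335 -0.0955  0.0914]
hinge [ 0.5697 -0.1912  0.097 ]
grip [ 0.4897 -0.1918  0.091 ]
sw [ 0.5197 -0.1916  0.06  ]
jar [ 0.561 -0.339  0.045]
rack [0.553 0.263 0.022]
span [ 0.404 -0.082  0.005]
span [ 0.404 -0.077  0.005]
```

```bash
python3 -m handwheel --help 2>&1 | head -20
```

```text
invalid input: not JSON, or not a number
```

Panel fit is good to about 2 px. The handwheel has no tilt axis, so next I go to the front centre, turn the jaws along y and see how the tool behaves at its reach limit, as that may tilt it.

```bash
python3 -m handwheel '[{"offset":[0.449,-0.350,-0.095],"spin":21,"grip":0},{"offset":[0.449,-0.350,-0.095],"spin":21,"grip":0},{"offset":[0.449,-0.350,-0.095],"spin":21,"grip":0},{"offset":[0.449,-0.350,-0.095],"spin":21,"grip":0},{"offset":[0.449,-0.350,-0.095],"spin":21,"grip":0},{"offset":[0.449,-0.350,-0.095],"spin":21,"grip":0},{"offset":[0.449,-0.350,-0.095],"spin":21,"grip":0},{"offset":[0.449,-0.350,-0.095],"spin":21,"grip":0},{"offset":[0.449,-0.350,-0.095],"spin":21,"grip":0},{"offset":[0.449,-0.350,-0.095],"spin":21,"grip":0},{"offset":[0.449,-0.350,-0.095],"spin":21,"grip":0},{"offset":[0.449,-0.350,-0.095],"spin":21,"grip":0},{"offset":[0.449,-0.350,-0.095],"spin":21,"grip":0}]'; python3 -c "
from bench import ctrl;print(ctrl.get_obs())"
```

```text
time_s: 3.12
eef_pos: [0.4993, -0.0509, 0.4994]
eef_rot: [0.0, 1.0, -0.002, -0.0]
wrist_force: [-0.3, -0.9, 0.0]
opening: 0.006
{'time_s': 3.125, 'q': array([-3.38446167e-01, -5.17415271e-02,  1.66281236e+00, -2.84133900e-04,
        1.53107686e+00,  1.23549808e+00]), 'dq': array([ 0.00175319,  0.00145678, -0.00315413,  0.00187181,  0.00173615,
        0.00211585]), 'joint_efforts': array([ 2.67874673e-01, -3.44067550e+01, -3.70977974e+01,  9.93250636e-03,
        4.91744824e-03, -8.77273123e-03]), 'eef_pos': array([ 0.49931739, -0.05091382,  0.49936729]), 'eef_rot': array([ 4.22431071e-05,  9.99998722e-01, -1.56828041e-03, -3.08844879e-04]), 'wrist_force': array([-0.2658399 , -0.92645196,  0.03872038]), 'torque': array([ 3.75406847e-02, -4.72967571e-02, -8.65057342e-05]), 'opening': 0.005837122642698476}
```

```bash
python3 -m handwheel '[{"offset":[0,0,-0.5],"spin":0,"grip":0},{"offset":[0,0,-0.5],"spin":0,"grip":0},{"offset":[0,0,-0.5],"spin":0,"grip":0},{"offset":[0,0,-0.5],"spin":0,"grip":0},{"offset":[0,0,-0.5],"spin":0,"grip":0},{"offset":[0,0,-0.5],"spin":0,"grip":0},{"offset":[0,0,-0.5],"spin":0,"grip":0},{"offset":[0,0,-0.5],"spin":0,"grip":0},{"offset":[0,0,-0.5],"spin":0,"grip":0},{"offset":[0,0,-0.5],"spin":0,"grip":0}]'; python3 -c "
from bench import ctrl;o=ctrl.get_obs();print(o['q'],o['eef_pos'],o['eef_rot'])"
```

```text
time_s: 4.38
eef_pos: [0.483, -0.0485, 0.9762]
eef_rot: [0.001, 1.0, -0.001, 0.007]
wrist_force: [0.3, 0.6, 0.8]
opening: 0.001
[-0.34614474  0.2737403   0.29789761  0.0053333   2.55537121  1.23135713] [ 0.48302364 -0.04852614  0.97624672] [ 0.00107675  0.99997172 -0.00112056  0.00735784]
```

```bash
python3 -m handwheel '[{"offset":[0.1,0,0.05],"spin":0,"grip":0},{"offset":[0.2,0,0.1],"spin":0,"grip":0},{"offset":[0.3,0,0.2],"spin":0,"grip":0},{"offset":[0.4,0,0.3],"spin":0,"grip":0},{"offset":[0.6,0,0.4],"spin":0,"grip":0},{"offset":[0.6,0,0.4],"spin":0,"grip":0},{"offset":[0.6,0,0.4],"spin":0,"grip":0},{"offset":[0.6,0,0.4],"spin":0,"grip":0},{"offset":[0.6,0,0.4],"spin":0,"grip":0},{"offset":[0.6,0,0.4],"spin":0,"grip":0},{"offset":[0.6,0,0.4],"spin":0,"grip":0},{"offset":[0.6,0,0.4],"spin":0,"grip":0}]'; python3 -c "
from bench import ctrl;o=ctrl.get_obs();print(o['q'],o['eef_pos'],o['eef_rot'])"
```

```text
time_s: 5.88
eef_pos: [0.8671, -0.041, 0.5513]
eef_rot: [0.002, 1.0, -0.0, 0.027]
wrist_force: [-0.9, -0.4, -0.8]
opening: 0.001
[-0.18452543  0.89634512  0.29821319  0.00690731  1.89385487  1.38962309] [ 0.86710643 -0.04104043  0.55127117] [ 1.64368299e-03  9.99641131e-01 -4.92389278e-04  2.67332241e-02]
```

```bash
python3 -m handwheel '[{"offset":[1,0,0],"spin":0,"grip":0},{"offset":[1,0,0],"spin":0,"grip":0},{"offset":[1,0,0],"spin":0,"grip":0},{"offset":[1,0,0],"spin":0,"grip":0},{"offset":[1,0,0],"spin":0,"grip":0},{"offset":[1,0,0],"spin":0,"grip":0}]'; python3 -c "
from bench import ctrl;o=ctrl.get_obs();print(o['q'],o['eef_pos'],o['eef_rot'])"
```

```text
time_s: 6.62
eef_pos: [0.9053, -0.0301, 0.4711]
eef_rot: [0.002, 0.999, -0.0, 0.048]
wrist_force: [0.4, 0.6, 0.4]
opening: -0.004
[-0.16553529  0.98885636  0.29866123  0.01156623  1.7578672   1.40862535] [ 0.90534628 -0.03014179  0.47114985] [ 2.29503039e-03  9.98827380e-01 -3.32648915e-04  4.83579134e-02]
```

```bash
python3 -m handwheel '[{"offset":[-0.06,0,0],"spin":0,"grip":0},{"offset":[-0.1,0,0],"spin":0,"grip":0},{"offset":[-0.1,0,0],"spin":0,"grip":0}]'; python3 -c "
from bench import ctrl;o=ctrl.get_obs();print(o['q'],o['eef_pos'],o['eef_rot'])"
```

```text
time_s: 7.0
eef_pos: [0.8018, -0.0295, 0.4577]
eef_rot: [0.001, 0.999, -0.0, 0.044]
wrist_force: [0.4, -0.0, -0.1]
opening: 0.003
[-0.18659645  0.64342381  0.88049299  0.01334021  1.53161289  1.38489401] [ 0.80178268 -0.02951603  0.45773638] [ 1.41104332e-03  9.99052013e-01 -3.21074558e-04  4.35084085e-02]
```

```bash
cat > fk.py <<'E'
import numpy as np
from scipy.optimize import least_squares
D=[([-1.41130082,.181534173,1.60804258,0,1.3537925],[.20564723,-.53668344,.40377104]),
([-.338446,-.0517415,1.66281,0,1.531077],[.499317,-.050914,.499367]),
([-.34614474,.2737403,.29789761,.005,2.55537],[.48302364,-.04852614,.97624672]),
([-.18452543,.89634512,.29821319,.007,1.89385487],[.86710643,-.04104043,.55127117]),
([-.16553529,.98885636,.29866123,.0116,1.7578672],[.90534628,-.03014179,.47114985]),
([-.18659645,.64342381,.88049299,.0133,1.53161289],[.80178268,-.02951603,.45773638])]
def fk(k,q):
    a1,b1,L2,d,z0,off,r0=k;t=q[1]+q[2];s=t+q[4]
    r=r0+a1*np.sin(q[1])+L2*np.sin(t)+b1*np.cos(t)+d*np.sin(s);z=z0+a1*np.cos(q[1])+L2*np.cos(t)-b1*np.sin(t)+d*np.cos(s)
    c,n=np.cos(q[0]),np.sin(q[0]);return np.array([r*c-off*n,r*n+off*c,z])
res=least_squares(lambda k:np.concatenate([fk(k,q)-p for q,p in D]+[[1e-3*(k[5]-.12)]]),[.45,0,.4,.1,.15,.12,0])
K=res.x
if __name__=="__main__":
    print(np.round(K,4),np.abs(res.fun).max())
    for tilt in(.2,.4,.6,.7):
        for q3 in(.4,.6,.8,1.):
            q2=np.pi-tilt-2.6-q3
            print(tilt,q3,round(q2,2),np.round(fk(K,[-.15,q2,q3,0,2.6]),3)) if q2>-.85 else 0
E
python3 fk.py
```

```text
[0.4382 0.0855 0.5145 0.1456 0.3135 0.1186 0.    ] 0.00109783904780901
0.2 0.4 -0.06 [0.271 0.079 1.064]
0.2 0.6 -0.26 [0.186 0.092 1.051]
0.2 0.8 -0.46 [0.105 0.104 1.02 ]
0.2 1.0 -0.66 [0.031 0.115 0.974]
0.4 0.4 -0.26 [0.119 0.102 1.1  ]
0.4 0.6 -0.46 [0.038 0.114 1.07 ]
0.4 0.8 -0.66 [-0.036  0.125  1.023]
0.6 0.4 -0.46 [-0.038  0.126  1.105]
0.6 0.6 -0.66 [-0.111  0.137  1.059]
0.7 0.4 -0.56 [-0.116  0.137  1.095]
0.7 0.6 -0.76 [-0.184  0.148  1.042]
```

```bash
python3 -m handwheel '[{"offset":[-0.5,-0.15,-0.588],"spin":0,"grip":0},{"offset":[-0.5,-0.15,-0.588],"spin":0,"grip":0},{"offset":[-0.5,-0.15,-0.588],"spin":0,"grip":0},{"offset":[-0.5,-0.15,-0.588],"spin":0,"grip":0},{"offset":[-0.5,-0.15,-0.588],"spin":0,"grip":0},{"offset":[-0.5,-0.15,-0.588],"spin":0,"grip":0},{"offset":[-0.5,-0.15,-0.588],"spin":0,"grip":0},{"offset":[-0.5,-0.15,-0.588],"spin":0,"grip":0},{"offset":[-0.5,-0.15,-0.588],"spin":0,"grip":0},{"offset":[-0.5,-0.15,-0.588],"spin":0,"grip":0},{"offset":[-0.5,-0.15,-0.588],"spin":0,"grip":0},{"offset":[-0.5,-0.15,-0.588],"spin":0,"grip":0},{"offset":[-0.5,-0.15,-0.588],"spin":0,"grip":0}]'; python3 -c "
from bench import ctrl;o=ctrl.get_obs();print(o['q'],o['eef_pos'],o['eef_rot'])"
```

```text
time_s: 8.62
eef_pos: [0.2463, 0.123, 1.0015]
eef_rot: [0.002, 0.999, -0.0, 0.052]
wrist_force: [0.9, -0.1, 0.6]
opening: -0.003
[ 0.02509605 -0.2174549   0.7347796  -0.01183778  2.52040368  1.58602281] [0.2462924  0.12301664 1.001458  ] [ 2.14319401e-03  9.98646779e-01 -5.73788588e-05  5.19616555e-02]
```

```bash
python3 -m handwheel '[{"offset":[-0.06,0,-0.017],"spin":0,"grip":0},{"offset":[-0.12,0,-0.034],"spin":0,"grip":0},{"offset":[-0.18,0,-0.051],"spin":0,"grip":0},{"offset":[-0.24,0,-0.068],"spin":0,"grip":0},{"offset":[-0.3,0,-0.085],"spin":0,"grip":0}]'; python3 -c "
from bench import ctrl;o=ctrl.get_obs();print(o['q'],o['eef_pos'],o['eef_rot'])"
```

```text
time_s: 9.25
eef_pos: [0.0043, 0.1458, 1.0013]
eef_rot: [-0.005, 0.998, -0.001, 0.067]
wrist_force: [0.2, 1.0, -0.4]
opening: -0.004
[ 0.73026824 -0.46204276  0.86494829 -0.16893134  2.62575766  2.15083566] [0.00434211 0.14581289 1.00125717] [-4.60063953e-03  9.97716395e-01 -7.48928263e-04  6.73815084e-02]
```

The commanded pose keeps the tilt gained at the reach limit, and the tilt grows with how far past it I ask. I push outward at y≈0.12, where the arm plane is parallel to x, to build up about 0.55 rad.

```bash
cat > st.py <<'E'
from bench import ctrl
import numpy as np
from scipy.spatial.transform import Rotation as R
o=ctrl.get_obs();q=o['eef_rot'];M=R.from_quat([q[1],q[2],q[3],q[0]]).as_matrix()
print('q',np.round(o['q'],3),'t',o['time_s']);print('tcp',np.round(o['eef_pos'],4),'tip',np.round(o['eef_pos']+.173*M[:,2],4));print('M',np.round(M,3).tolist(),'tilt',round(float(np.arctan2(M[0,2],-M[2,2])),4),'F',np.round(o['wrist_force'],1),'op',round(o['opening'],3))
E
python3 -m handwheel '[{"offset":[1.8,0.03,1.0],"spin":0,"grip":0},{"offset":[1.8,0.03,1.0],"spin":0,"grip":0},{"offset":[1.8,0.03,1.0],"spin":0,"grip":0},{"offset":[1.8,0.03,1.0],"spin":0,"grip":0},{"offset":[1.8,0.03,1.0],"spin":0,"grip":0},{"offset":[1.8,0.03,1.0],"spin":0,"grip":0},{"offset":[1.8,0.03,1.0],"spin":0,"grip":0},{"offset":[1.8,0.03,1.0],"spin":0,"grip":0},{"offset":[1.8,0.03,1.0],"spin":0,"grip":0},{"offset":[1.8,0.03,1.0],"spin":0,"grip":0},{"offset":[1.8,0.03,1.0],"spin":0,"grip":0},{"offset":[1.8,0.03,1.0],"spin":0,"grip":0},{"offset":[1.8,0.03,1.0],"spin":0,"grip":0},{"offset":[1.8,0.03,1.0],"spin":0,"grip":0},{"offset":[1.8,0.03,1.0],"spin":0,"grip":0},{"offset":[1.8,0.03,1.0],"spin":0,"grip":0},{"offset":[1.8,0.03,1.0],"spin":0,"grip":0},{"offset":[1.8,0.03,1.0],"spin":0,"grip":0}]'; python3 st.py
```

```text
time_s: 11.5
eef_pos: [0.8854, 0.1147, 0.5327]
eef_rot: [-0.005, 0.997, -0.0, 0.082]
wrist_force: [-0.7, -0.4, -0.1]
opening: 0.0
q [-0.005  0.92   0.299  0.011  1.759  1.569] t 11.5
tcp [0.8854 0.1147 0.5327] tip [0.9137 0.1165 0.3621]
M [[0.987, 0.001, 0.164], [-0.001, -1.0, 0.01], [0.164, -0.01, -0.986]] tilt 0.1643 F [-0.7 -0.4 -0.1] op 0.0
```

```bash
python3 -m handwheel '[{"offset":[1.5,0,-0.2],"spin":0,"grip":0},{"offset":[1.5,0,-0.2],"spin":0,"grip":0},{"offset":[1.5,0,-0.2],"spin":0,"grip":0},{"offset":[1.5,0,-0.2],"spin":0,"grip":0},{"offset":[1.5,0,-0.2],"spin":0,"grip":0},{"offset":[1.5,0,-0.2],"spin":0,"grip":0},{"offset":[1.5,0,-0.2],"spin":0,"grip":0},{"offset":[1.5,0,-0.2],"spin":0,"grip":0},{"offset":[1.5,0,-0.2],"spin":0,"grip":0},{"offset":[1.5,0,-0.2],"spin":0,"grip":0},{"offset":[1.5,0,-0.2],"spin":0,"grip":0},{"offset":[1.5,0,-0.2],"spin":0,"grip":0},{"offset":[1.5,0,-0.2],"spin":0,"grip":0},{"offset":[1.5,0,-0.2],"spin":0,"grip":0},{"offset":[1.5,0,-0.2],"spin":0,"grip":0},{"offset":[1.5,0,-0.2],"spin":0,"grip":0},{"offset":[1.5,0,-0.2],"spin":0,"grip":0},{"offset":[1.5,0,-0.2],"spin":0,"grip":0},{"offset":[1.5,0,-0.2],"spin":0,"grip":0},{"offset":[1.5,0,-0.2],"spin":0,"grip":0}]'; python3 st.py
```

```text
time_s: 14.0
eef_pos: [0.912, 0.0526, 0.4982]
eef_rot: [-0.006, 0.994, 0.0, 0.105]
wrist_force: [0.0, 0.3, -1.4]
opening: 0.004
q [-0.076  0.961  0.299  0.029  1.673  1.5  ] t 14.0
tcp [0.912  0.0526 0.4982] tip [0.948  0.0547 0.329 ]
M [[0.978, 0.001, 0.209], [-0.001, -1.0, 0.013], [0.209, -0.013, -0.978]] tilt 0.2101 F [ 0.   0.3 -1.4] op 0.004
```

```bash
python3 -m handwheel '[{"offset":[1.5,-0.1,-0.2],"spin":0,"grip":0},{"offset":[1.5,-0.1,-0.2],"spin":0,"grip":0}]'; python3 st.py;python3 -m handwheel '[{"offset":[1.5,-0.1,-0.2],"spin":0,"grip":0}]'; python3 st.py
```

```text
time_s: 14.25
eef_pos: [0.918, 0.054, 0.5007]
eef_rot: [-0.008, 0.992, 0.0, 0.128]
wrist_force: [-0.5, -0.4, 1.4]
opening: -0.001
q [-0.075  0.96   0.299  0.034  1.629  1.502] t 14.25
tcp [0.918  0.054  0.5007] tip [0.9618 0.0566 0.3334]
M [[0.967, 0.002, 0.253], [-0.002, -1.0, 0.015], [0.253, -0.015, -0.967]] tilt 0.2558 F [-0.5 -0.4  1.4] op -0.001
time_s: 14.38
eef_pos: [0.9228, 0.0547, 0.5043]
eef_rot: [-0.009, 0.989, 0.0, 0.148]
wrist_force: [0.3, 0.1, -0.6]
opening: 0.005
q [-0.075  0.957  0.299  0.039  1.591  1.503] t 14.375
tcp [0.9228 0.0547 0.5043] tip [0.9733 0.0578 0.3389]
M [[0.956, 0.003, 0.292], [-0.003, -1.0, 0.018], [0.292, -0.018, -0.956]] tilt 0.2962 F [ 0.3  0.1 -0.6] op 0.005
```

```bash
python3 -m handwheel '[{"offset":[1.4,0,0.1],"spin":0,"grip":0}]' >/dev/null; python3 -m handwheel '[{"offset":[1.4,0,0.15],"spin":0,"grip":0}]'>/dev/null;python3 -m handwheel '[{"offset":[1.4,0,0.2],"spin":0,"grip":0}]'>/dev/null;python3 -m handwheel '[{"offset":[1.4,0,0.25],"spin":0,"grip":0}]'; python3 st.py
```

```text
time_s: 14.88
eef_pos: [0.9553, 0.0438, 0.487]
eef_rot: [-0.013, 0.973, -0.0, 0.229]
wrist_force: [0.0, -0.1, 1.2]
opening: -0.002
q [-0.088  0.987  0.299  0.065  1.397  1.487] t 14.875
tcp [0.9553 0.0438 0.487 ] tip [1.0324 0.0481 0.3323]
M [[0.895, 0.006, 0.446], [-0.006, -1.0, 0.025], [0.446, -0.025, -0.895]] tilt 0.4623 F [ 0.  -0.1  1.2] op -0.002
```

```bash
python3 -m handwheel '[{"offset":[1.4,0,0.3],"spin":0,"grip":0}]' >/dev/null; python3 -m handwheel '[{"offset":[1.4,0,0.35],"spin":0,"grip":0}]'>/dev/null;python3 -m handwheel '[{"offset":[1.4,0,0.4],"spin":0,"grip":0}]'>/dev/null;python3 -m handwheel '[{"offset":[1.4,0,0.45],"spin":0,"grip":0}]'; python3 st.py
```

```text
time_s: 15.38
eef_pos: [0.9833, 0.0356, 0.4766]
eef_rot: [-0.016, 0.951, -0.0, 0.307]
wrist_force: [0.0, 0.4, 0.2]
opening: 0.004
q [-0.097  1.013  0.299  0.093  1.211  1.47 ] t 15.375
tcp [0.9833 0.0356 0.4766] tip [1.0844 0.0408 0.3364]
M [[0.811, 0.009, 0.585], [-0.011, -0.999, 0.03], [0.585, -0.031, -0.811]] tilt 0.6249 F [0.  0.4 0.2] op 0.004
```

Tilt is now 0.625 rad (36°), enough for the pipe clearance. Next I write a helper for tool offsets and go to the pre-approach point for blue.

```bash
cat > mv.py <<'E'
import sys,numpy as np
from bench import ctrl
from scipy.spatial.transform import Rotation as R
# usage: mv.py x,y,z x,y,z ... (tip targets, world) -> tool offsets from present pose
o=ctrl.get_obs();q=o['eef_rot'];M=R.from_quat([q[1],q[2],q[3],q[0]]).as_matrix()
tip=o['eef_pos']+.173*M[:,2]
print('tip now',np.round(tip,4),'F',np.round(o['wrist_force'],1))
for a in sys.argv[1:]:
    p=np.array([float(v) for v in a.split(',')]);d=p-tip;print(a,'->',np.round(M.T@d,4).tolist(),'rows',np.ceil(np.linalg.norm(d)/.0625))
E
python3 mv.py .503,-.031,.31 .506,-.035,.217
```

```text
tip now [1.0844 0.0408 0.3364] F [0.  0.4 0.2]
.503,-.031,.31 -> [-0.4863, 0.0673, -0.3208] rows 10.0
.506,-.035,.217 -> [-0.5382, 0.0742, -0.2438] rows 10.0
```

```bash
python3 -m handwheel '[{"offset":[-0.486,0.067,-0.321],"spin":0,"grip":0},{"offset":[-0.486,0.067,-0.321],"spin":0,"grip":0},{"offset":[-0.486,0.067,-0.321],"spin":0,"grip":0},{"offset":[-0.486,0.067,-0.321],"spin":0,"grip":0},{"offset":[-0.486,0.067,-0.321],"spin":0,"grip":0},{"offset":[-0.486,0.067,-0.321],"spin":0,"grip":0},{"offset":[-0.486,0.067,-0.321],"spin":0,"grip":0},{"offset":[-0.486,0.067,-0.321],"spin":0,"grip":0},{"offset":[-0.486,0.067,-0.321],"spin":0,"grip":0},{"offset":[-0.486,0.067,-0.321],"spin":0,"grip":0},{"offset":[-0.486,0.067,-0.321],"spin":0,"grip":0},{"offset":[-0.538,0.074,-0.244],"spin":0,"grip":0},{"offset":[-0.538,0.074,-0.244],"spin":0,"grip":0},{"offset":[-0.538,0.074,-0.244],"spin":0,"grip":0}]'; python3 st.py
python3 - <<'E'
from h import *
from bench import cams,ctrl
import cv2
from scipy.spatial.transform import Rotation as R
o=ctrl.get_obs();q=o['eef_rot'];M=R.from_quat([q[1],q[2],q[3],q[0]]).as_matrix();tip=o['eef_pos']+.173*M[:,2]
ims=[]
for n in("side","top"):
    p=cams.camera(n);u=proj(p,tip);print(n,u);im=p["color"][:,:,::-1].copy();cx,cy=(280,270) if n=="side" else (345,250)
    c=cv2.resize(im[cy-75:cy+75,cx-100:cx+100],(800,600),interpolation=2)
    cv2.drawMarker(c,(int((u[0]-cx+100)*4),int((u[1]-cy+75)*4)),(255,0,255),0,12,1);cv2.imwrite(f"pics/{n}1.png",c)
E
```

```text
time_s: 17.12
eef_pos: [0.4044, -0.0396, 0.3559]
eef_rot: [-0.017, 0.952, -0.001, 0.305]
wrist_force: [0.5, -0.1, 0.5]
opening: -0.003
q [-0.511 -0.369  2.271  0.473  0.755  0.794] t 17.125
tcp [ 0.4044 -0.0396  0.3559] tip [ 0.5049 -0.0339  0.2151]
M [[0.814, 0.009, 0.581], [-0.012, -0.999, 0.033], [0.581, -0.034, -0.813]] tilt 0.62 F [ 0.5 -0.1  0.5] op -0.003
side [280.51949575 227.5289265 ]
top [346.61617865 247.0315273 ]
```

View pics/side1.png

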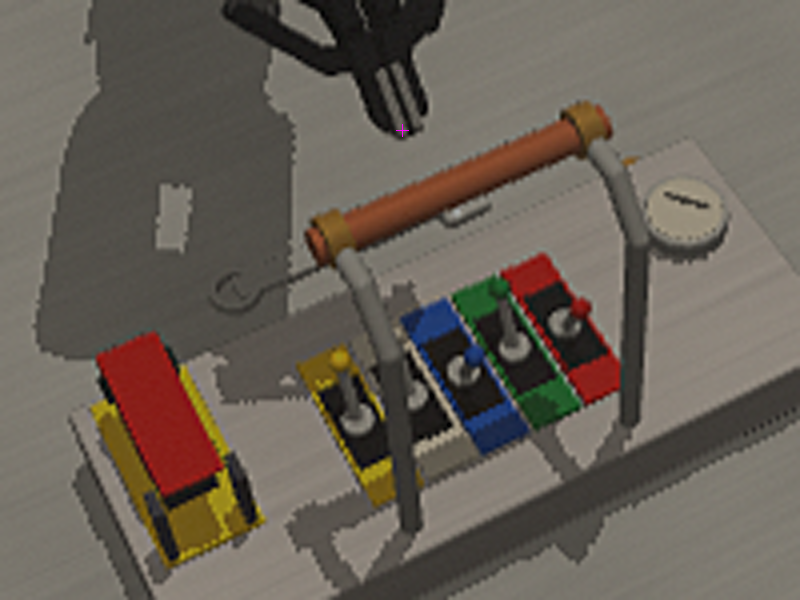

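View pics/top1.png

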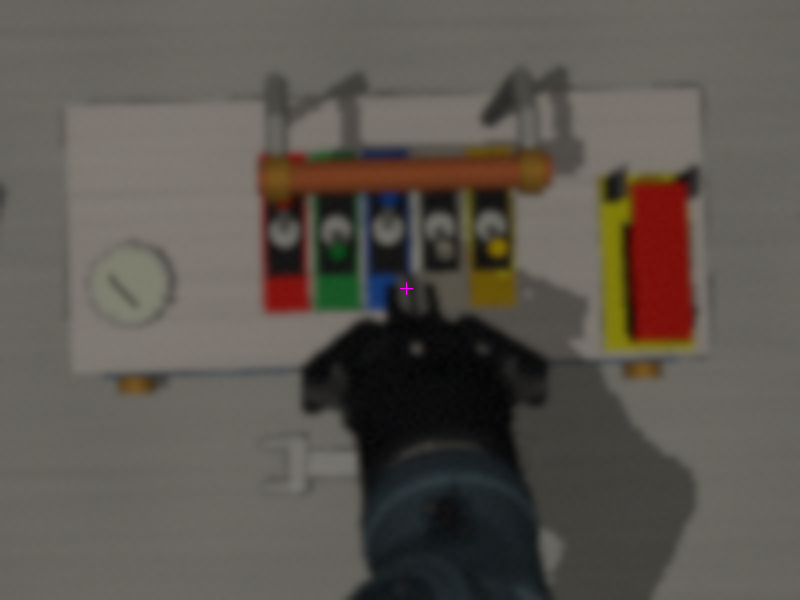

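The projected tip marker matches the seen fingertips, within 2 mm in both views. Nothing has moved. Next I go in behind the blue ball.

```bash
python3 mv.py .506,-.0345,.217 .594,-.031,.095 .551,-.031,.0915
```

```text
tip now [ 0.5069 -0.0349  0.219 ] F [ 0.  -0.1  1. ]
.506,-.0345,.217 -> [-0.0019, -0.0004, 0.0011] rows 1.0
.594,-.031,.095 -> [-0.002, 0.0006, 0.1516] rows 3.0
.551,-.031,.0915 -> [-0.039, 0.0004, 0.1293] rows 3.0
```

```bash
python3 -m handwheel '[{"offset":[-0.002,0,0.05],"spin":0,"grip":0},{"offset":[-0.002,0,0.09],"spin":0,"grip":0},{"offset":[-0.002,0,0.125],"spin":0,"grip":0},{"offset":[-0.002,0,0.152],"spin":0,"grip":0},{"offset":[-0.002,0,0.152],"spin":0,"grip":0}]'; python3 st.py
cat > look.py <<'E'
import sys
from h import *
from bench import cams,ctrl
import cv2
from scipy.spatial.transform import Rotation as R
name=sys.argv[1];ctr=dict(side=(280,270),top=(345,250))
for a in sys.argv[2:]:
    n=a
    p=cams.camera(n);o=ctrl.get_obs();q=o['eef_rot'];M=R.from_quat([q[1],q[2],q[3],q[0]]).as_matrix();tip=o['eef_pos']+.173*M[:,2]
    u=proj(p,tip);im=p["color"][:,:,::-1].copy();cx,cy=ctr[n]
    c=cv2.resize(im[cy-75:cy+75,cx-100:cx+100],(800,600),interpolation=2)
    cv2.drawMarker(c,(int((u[0]-cx+100)*4),int((u[1]-cy+75)*4)),(255,0,255),0,12,1);cv2.imwrite(f"pics/{n}{name}.png",c)
E
python3 look.py 2 side; python3 mv.py .594,-.031,.095 .551,-.031,.0915
```

```text
time_s: 17.85
eef_pos: [0.4935, -0.0354, 0.2337]
eef_rot: [-0.016, 0.951, -0.0, 0.307]
wrist_force: [-0.7, -0.2, -0.5]
opening: 0.001
q [-0.389  0.124  2.146  0.731  0.385  0.565] t 17.85
tcp [ 0.4935 -0.0354  0.2337] tip [ 0.5946 -0.03    0.0934]
M [[0.811, 0.01, 0.585], [-0.01, -0.999, 0.031], [0.585, -0.031, -0.811]] tilt 0.6249 F [-0.7 -0.2 -0.5] op 0.001
tip now [ 0.5944 -0.0301  0.0943] F [ 0.3 -0.3  0.5]
.594,-.031,.095 -> [0.0, 0.0009, -0.0008] rows 1.0
.551,-.031,.0915 -> [-0.0369, 0.0005, -0.0232] rows 1.0
```

View pics/side2.png

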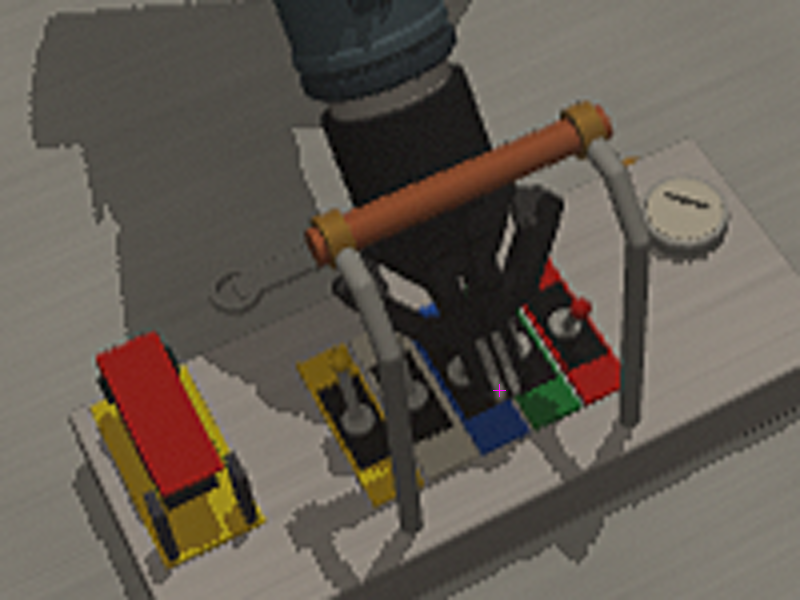

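Tip is behind the blue ball with no contact force; the fingers hide the ball itself at ~(473,355). Now I pull forward.

```bash
python3 -m handwheel '[{"offset":[-0.01,0,-0.006],"spin":0,"grip":0},{"offset":[-0.018,0,-0.011],"spin":0,"grip":0},{"offset":[-0.026,0,-0.016],"spin":0,"grip":0},{"offset":[-0.032,0,-0.020],"spin":0,"grip":0},{"offset":[-0.037,0,-0.023],"spin":0,"grip":0},{"offset":[-0.037,0,-0.023],"spin":0,"grip":0}]'; python3 st.py
```

```text
time_s: 18.65
eef_pos: [0.4494, -0.0363, 0.2327]
eef_rot: [-0.015, 0.951, -0.001, 0.31]
wrist_force: [3.8, 0.4, 6.2]
opening: 0.003
q [-0.438  0.03   2.254  0.795  0.396  0.462] t 18.65
tcp [ 0.4494 -0.0363  0.2327] tip [ 0.5512 -0.0314  0.093 ]
M [[0.808, 0.008, 0.589], [-0.011, -1.0, 0.028], [0.589, -0.029, -0.808]] tilt 0.63 F [3.8 0.4 6.2] op 0.003
```

```bash
python3 -m handwheel '[{"offset":[-0.003,0,-0.001],"spin":0,"grip":0},{"offset":[-0.003,0,-0.001],"spin":0,"grip":0}]'; python3 st.py;  python3 -m handwheel '[{"offset":[0.01,0,0],"spin":0,"grip":0},{"offset":[0.012,0,-0.05],"spin":0,"grip":0},{"offset":[0.012,0,-0.1],"spin":0,"grip":0},{"offset":[0.012,0,-0.15],"spin":0,"grip":0},{"offset":[0.012,0,-0.15],"spin":0,"grip":0}]'; python3 look.py 3 side top; python3 mv.py .50,-.10,.12 ; python3 st.py
```

```text
time_s: 18.9
eef_pos: [0.448, -0.0367, 0.233]
eef_rot: [-0.015, 0.95, -0.001, 0.311]
wrist_force: [15.7, 2.9, 3.9]
opening: -0.0
q [-0.441  0.026  2.258  0.804  0.395  0.451] t 18.9
tcp [ 0.448  -0.0367  0.233 ] tip [ 0.5504 -0.032   0.0936]
M [[0.806, 0.007, 0.592], [-0.011, -1.0, 0.027], [0.592, -0.028, -0.806]] tilt 0.6333 F [15.7  2.9  3.9] op -0.0
time_s: 19.52
eef_pos: [0.3666, -0.0404, 0.3622]
eef_rot: [-0.013, 0.95, 0.0, 0.311]
wrist_force: [0.9, -0.7, 0.5]
opening: 0.003
tip now [ 0.4683 -0.0352  0.2182] F [ 0.5  0.6 -1.1]
.50,-.10,.12 -> [-0.0312, 0.068, 0.0963] rows 2.0
q [-0.582 -0.508  2.35   0.487  0.833  0.744] t 19.625
tcp [ 0.3669 -0.0402  0.3583] tip [ 0.4683 -0.0352  0.2182]
M [[0.81, 0.009, 0.586], [-0.01, -1.0, 0.029], [0.586, -0.03, -0.81]] tilt 0.6263 F [ 0.5  0.6 -1.1] op 0.004
```

View pics/side3.png

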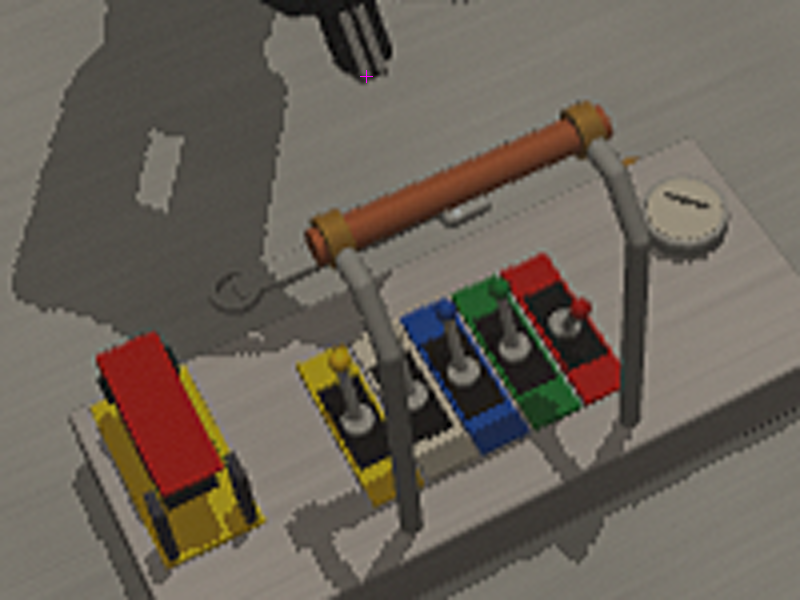

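View pics/top3.png

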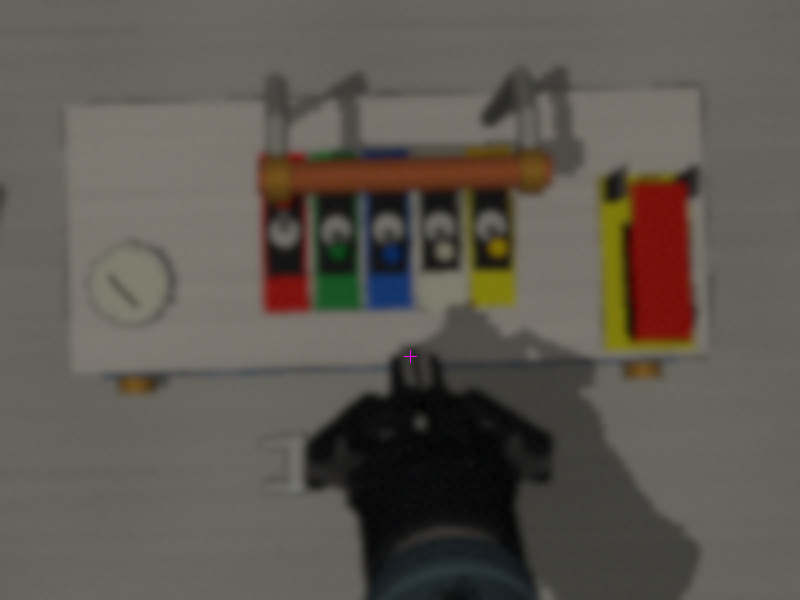

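Blue now stands parallel to green, shut against its stop (the force rose to 16 N on the extra 3 mm). The others have not moved. Next is yellow.

```bash
python3 mv.py .458,-.102,.153 .517,-.099,.072 .5605,-.099,.0765
```

```text
tip now [ 0.4683 -0.0352  0.2182] F [ 0.5  0.6 -1.1]
.458,-.102,.153 -> [-0.0459, 0.0686, 0.0449] rows 2.0
.517,-.099,.072 -> [-0.0455, 0.0685, 0.1451] rows 3.0
.5605,-.099,.0765 -> [-0.0077, 0.0688, 0.167] rows 3.0
```

```bash
python3 -m handwheel '[{"offset":[-0.046,0.0685,0.045],"spin":0,"grip":0},{"offset":[-0.046,0.0685,0.045],"spin":0,"grip":0},{"offset":[-0.046,0.0685,0.08],"spin":0,"grip":0},{"offset":[-0.046,0.0685,0.12],"spin":0,"grip":0},{"offset":[-0.046,0.0685,0.145],"spin":0,"grip":0},{"offset":[-0.046,0.0685,0.145],"spin":0,"grip":0}]'; python3 look.py 4 side top; python3 mv.py .517,-.099,.072 .5605,-.099,.0765
```

```text
time_s: 20.38
eef_pos: [0.4146, -0.1025, 0.2078]
eef_rot: [-0.019, 0.953, -0.001, 0.303]
wrist_force: [-0.1, -0.1, 0.3]
opening: 0.003
tip now [ 0.5156 -0.0975  0.0698] F [-0.1 -0.3  0.5]
.517,-.099,.072 -> [0.0025, 0.0014, -0.001] rows 1.0
.5605,-.099,.0765 -> [0.0405, 0.0017, 0.0206] rows 1.0
```

View pics/side4.png

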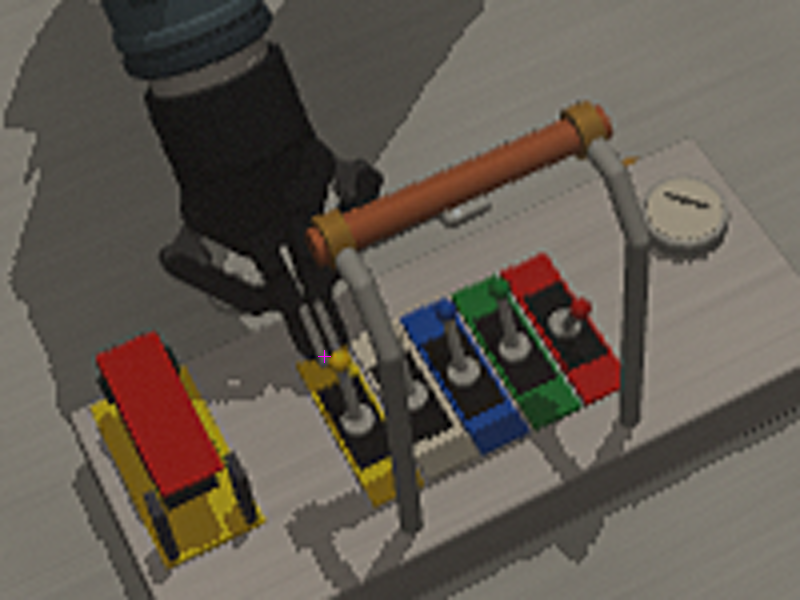

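View pics/top4.png

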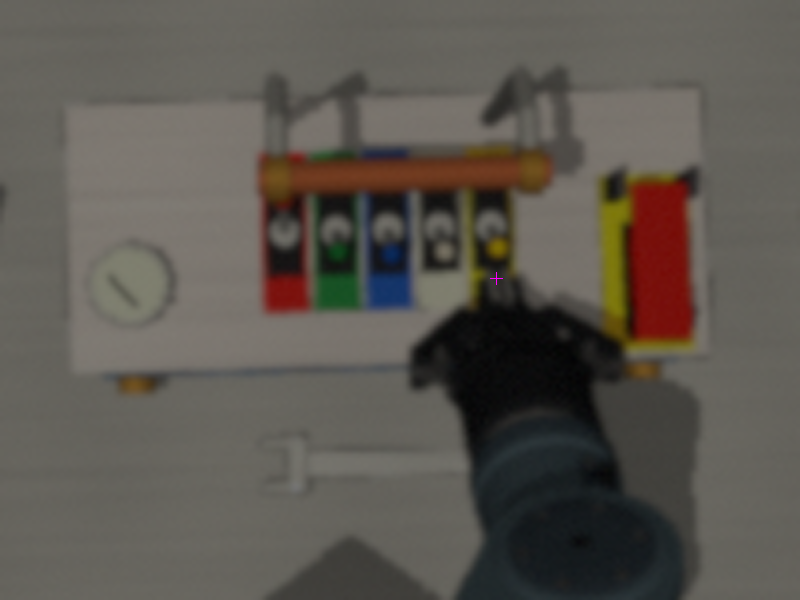

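Finger sits right in front of the yellow ball (side ~(340,357)). I push to the rear, shifting 4 mm towards +y to keep the linkage clear of the guard.

```bash
python3 -m handwheel '[{"offset":[0.007,-0.004,0.004],"spin":0,"grip":0},{"offset":[0.015,-0.004,0.008],"spin":0,"grip":0},{"offset":[0.023,-0.004,0.012],"spin":0,"grip":0},{"offset":[0.031,-0.004,0.016],"spin":0,"grip":0},{"offset":[0.038,-0.004,0.019],"spin":0,"grip":0},{"offset":[0.040,-0.004,0.0205],"spin":0,"grip":0},{"offset":[0.040,-0.004,0.0205],"spin":0,"grip":0}]'; python3 st.py; python3 look.py 5 side
```

```text
time_s: 21.35
eef_pos: [0.4562, -0.0991, 0.2165]
eef_rot: [-0.016, 0.953, -0.0, 0.304]
wrist_force: [-60.8, -7.2, 35.2]
opening: -0.001
q [-0.582  0.115  2.208  0.893  0.456  0.244] t 21.35
tcp [ 0.4562 -0.0991  0.2165] tip [ 0.5564 -0.0939  0.0756]
M [[0.815, 0.009, 0.579], [-0.01, -0.999, 0.03], [0.579, -0.03, -0.815]] tilt 0.618 F [-60.8  -7.2  35.2] op -0.001
```

View pics/side5.png

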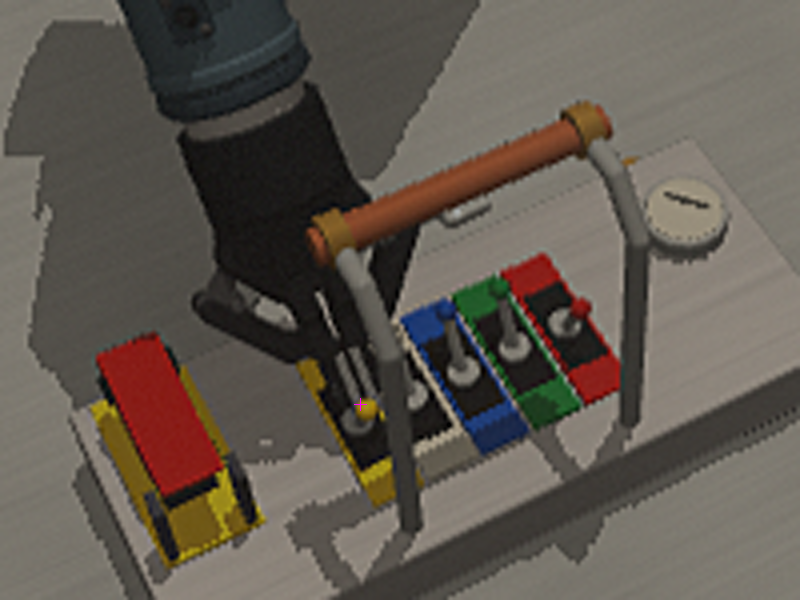

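70 N: the lever is on its stop, because the reaction is perpendicular to a stem leaning 0.4 rad to the rear. I back off at once.

```bash
python3 -m handwheel '[{"offset":[-0.008,0,-0.004],"spin":0,"grip":0},{"offset":[-0.016,0,-0.03],"spin":0,"grip":0},{"offset":[-0.016,0,-0.08],"spin":0,"grip":0},{"offset":[-0.016,0,-0.14],"spin":0,"grip":0},{"offset":[-0.016,0,-0.14],"spin":0,"grip":0}]'; python3 look.py 6 side top; python3 st.py
```

```text
time_s: 22.02
eef_pos: [0.3655, -0.105, 0.3294]
eef_rot: [-0.01, 0.95, 0.001, 0.313]
wrist_force: [0.6, -0.6, -0.1]
opening: 0.001
q [-0.772 -0.388  2.354  0.628  0.819  0.445] t 22.125
tcp [ 0.3655 -0.1042  0.3244] tip [ 0.4672 -0.0996  0.1845]
M [[0.809, 0.008, 0.588], [-0.009, -1.0, 0.027], [0.588, -0.027, -0.809]] tilt 0.6286 F [ 0.3  0.7 -0.6] op 0.0
```

View pics/side6.png

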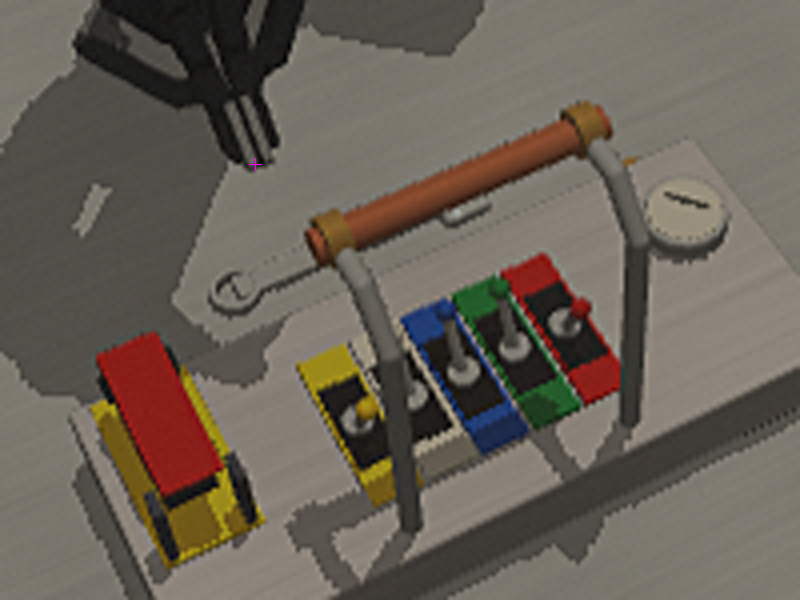

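View pics/top6.png

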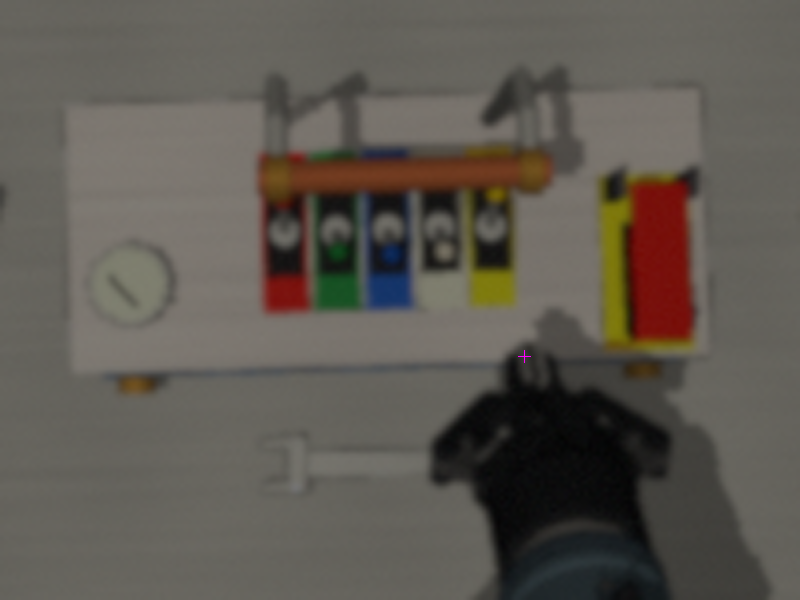

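Yellow ball is now rearward like red ((497,195) in the top crop), and blue, white and green lean forward. Next I refine the guard position.

Run:
```python
from h import *
from bench import cams,landmark_of
T=cams.camera("top");S=cams.camera("side")
s=np.load("s.npy")
f=lambda u,v:(245+u/4,175+v/4)
g=lambda u,v:(180+u/4,195+v/4)
for n,uv in dict(RL=(632,182),RR=(688,180),FR=(692,340),FL=(636,341)).items(): print(n,np.round(ray(T,f(*uv),.103),4))
for n,uv in dict(FL=(157,334),FR=(98,354),RL=(218,472),RR=(163,493)).items(): print('S',n,np.round(ray(S,g(*uv),.103),4))
for c in(T,S):
    for t in("guard_grip","guard_hinge"):
        z={"guard_grip":.091,"guard_hinge":.097}[t]
        print(t,[(np.round(ray(c,d["uv"],z),4),d["uv"],round(d["confidence"],2)) for d in landmark_of(c,t)[:2]])
```

```text
RL [ 0.5696 -0.1765  0.103 ]
RR [ 0.5701 -0.2099  0.103 ]
FR [ 0.4748 -0.2091  0.103 ]
FL [ 0.475  -0.1759  0.103 ]
S FL [ 0.4815 -0.1747  0.103 ]
S FR [ 0.4782 -0.2066  0.103 ]
S RL [ 0.5737 -0.1784  0.103 ]
S RR [ 0.5715 -0.2071  0.103 ]
guard_grip [(array([ 0.4916, -0.185 ,  0.091 ]), [406.7, 253.3], 0.78), (array([0.5448, 0.0095, 0.091 ]), [325.1, 233.0], 0.61)]
guard_hinge [(array([ 0.5729, -0.1841,  0.097 ]), [405.7, 219.3], 0.87)]
guard_grip [(array([ 0.4957, -0.199 ,  0.091 ]), [211.9, 291.3], 0.69)]
guard_hinge [(array([ 0.5745, -0.1927,  0.097 ]), [228.5, 317.8], 0.92)]
```

```bash
python3 mv.py .445,-.1945,.160 .503,-.192,.0755
```

```text
tip now [ 0.466  -0.0977  0.1804] F [-0.4  0.7  0.3]
.445,-.1945,.160 -> [-0.0278, 0.0972, 0.0012] rows 2.0
.503,-.192,.0755 -> [-0.0298, 0.0982, 0.1037] rows 3.0
```

```bash
python3 -m handwheel '[{"offset":[-0.029,0.05,0.0],"spin":0,"grip":0.75},{"offset":[-0.029,0.098,0.0],"spin":0,"grip":0.75},{"offset":[-0.029,0.098,0.0],"spin":0,"grip":0.75},{"offset":[-0.029,0.098,0.04],"spin":0,"grip":0.75},{"offset":[-0.029,0.098,0.04],"spin":0,"grip":0.75}]'; python3 st.py; python3 look.py 7 side top; python3 mv.py .503,-.192,.0755
```

```text
time_s: 23.05
eef_pos: [0.3658, -0.1984, 0.267]
eef_rot: [-0.02, 0.952, -0.001, 0.305]
wrist_force: [0.2, 0.6, 0.5]
opening: 0.75
q [-0.973 -0.107  2.285  0.787  0.786  0.077] t 23.05
tcp [ 0.3658 -0.1984  0.267 ] tip [ 0.4663 -0.1919  0.1263]
M [[0.814, 0.011, 0.581], [-0.013, -0.999, 0.037], [0.581, -0.038, -0.813]] tilt 0.62 F [0.2 0.6 0.5] op 0.75
tip now [ 0.4669 -0.1934  0.1292] F [ 0.3 -0.3 -0.2]
.503,-.192,.0755 -> [-0.002, 0.0008, 0.0647] rows 2.0
```

View pics/side7.png

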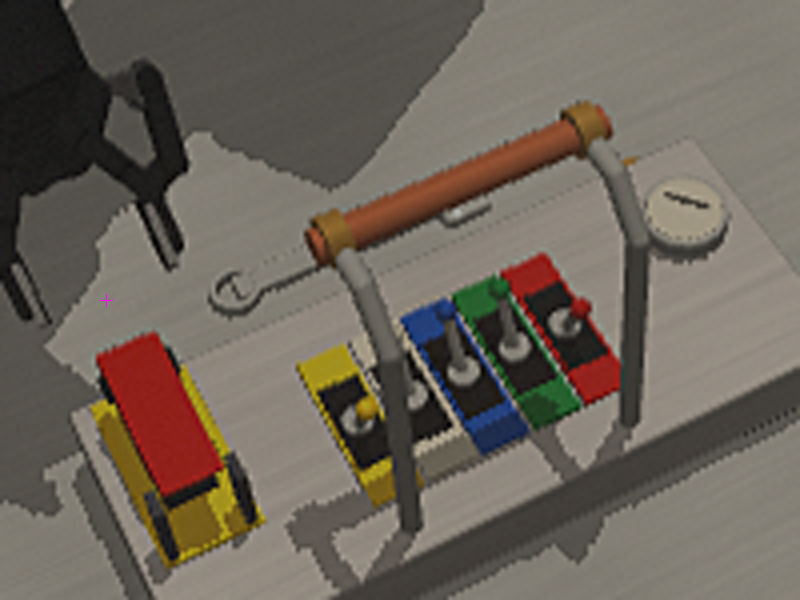

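View pics/top7.png

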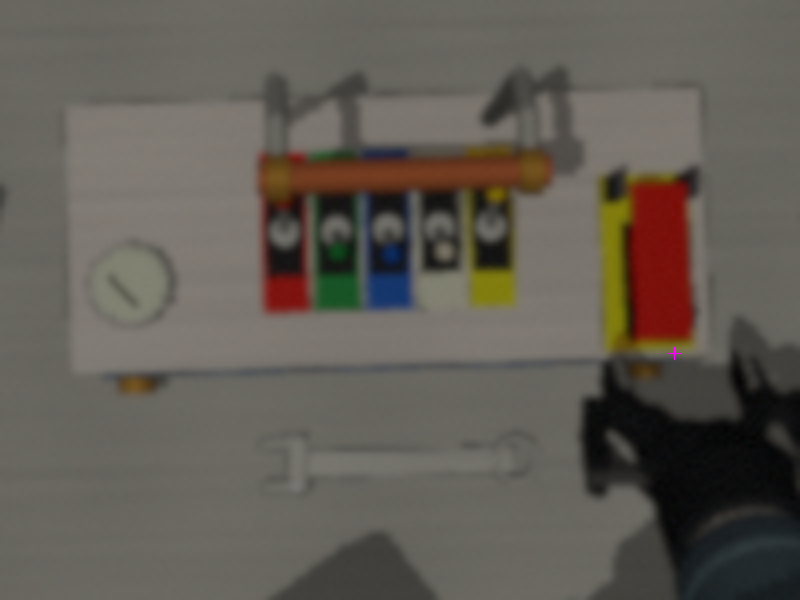

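Fingers straddle the guard's line (top tips at columns 612 and 740, guard centre 662). I advance and pinch.

```bash
python3 -m handwheel '[{"offset":[-0.002,-0.001,0.03],"spin":0,"grip":0.75},{"offset":[-0.002,-0.001,0.065],"spin":0,"grip":0.75},{"offset":[-0.002,-0.001,0.065],"spin":0,"grip":0.75},{"offset":[-0.002,-0.001,0.065],"spin":0,"grip":0.4},{"offset":[-0.002,-0.001,0.065],"spin":0,"grip":0.3},{"offset":[-0.002,-0.001,0.065],"spin":0,"grip":0.3},{"offset":[-0.002,-0.001,0.065],"spin":0,"grip":0.3}]'; python3 st.py; python3 look.py 8 side top
```

```text
time_s: 24.02
eef_pos: [0.4022, -0.1976, 0.2181]
eef_rot: [-0.015, 0.951, -0.0, 0.308]
wrist_force: [-7.5, 1.4, 8.9]
opening: 0.457
q [-0.886  0.09   2.233  0.929  0.63  -0.036] t 24.025
tcp [ 0.4022 -0.1976  0.2181] tip [ 0.5036 -0.1927  0.078 ]
M [[0.81, 0.009, 0.586], [-0.009, -1.0, 0.029], [0.586, -0.029, -0.81]] tilt 0.6269 F [-7.5  1.4  8.9] op 0.457
```

View pics/side8.png

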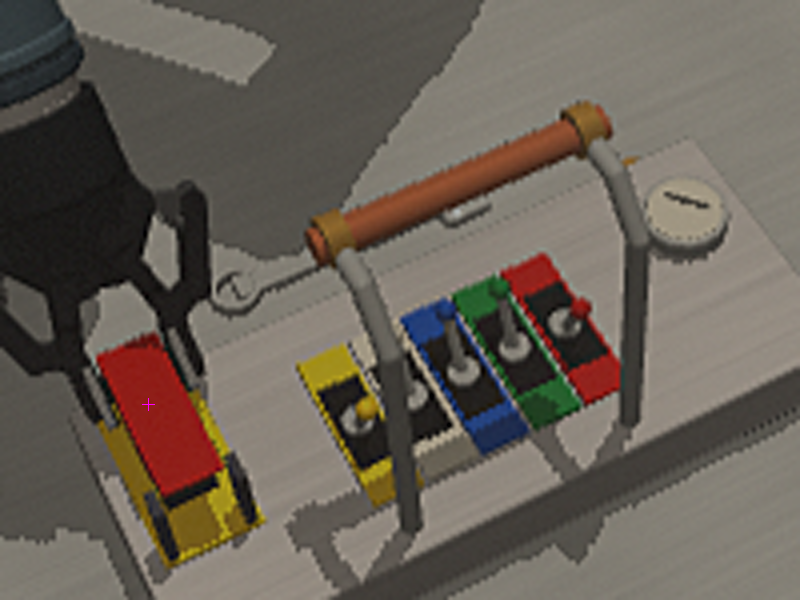

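View pics/top8.png

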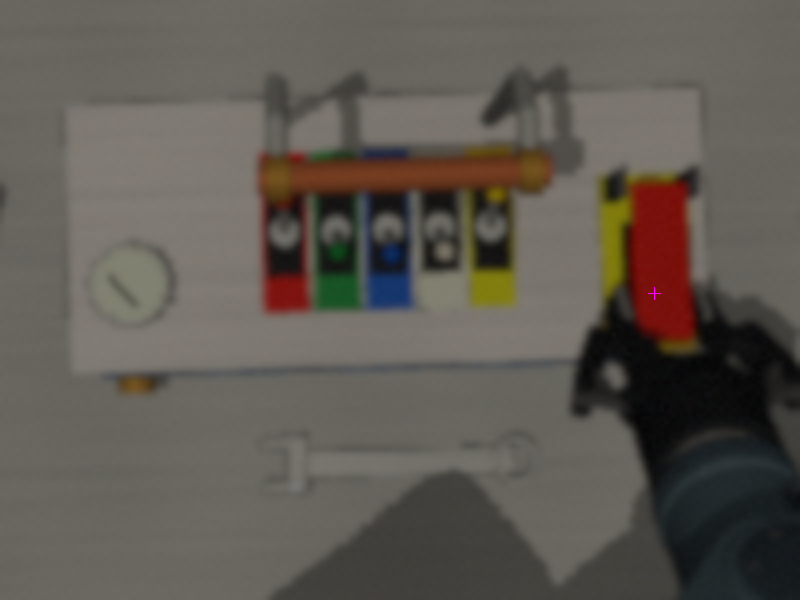

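Pinched at 39 mm on the pads. Work out the arc.

```bash
cat > arc.py <<'E'
import numpy as np,sys
from bench import ctrl
from scipy.spatial.transform import Rotation as R
q=ctrl.get_obs()['eef_rot'];M=R.from_quat([q[1],q[2],q[3],q[0]]).as_matrix()
a=.0069
def p(t):
    f=np.array([-np.cos(t),np.sin(t)]);d=np.array([-np.sin(t),-np.cos(t)]);v=.080*f+.006*d
    return np.array([v[0]*np.cos(a),v[0]*np.sin(a),v[1]])
t0=float(sys.argv[1])
for t in map(float,sys.argv[2:]): print(t,np.round(M.T@(p(t)-p(t0)),4).tolist())
E
python3 arc.py 0 .2 .4 .6 .8 1.0 1.2 1.4 1.6 1.75 1.87
```

```text
0.2 [0.0097, -0.0005, -0.0127]
0.4 [0.0218, -0.0009, -0.0233]
0.6 [0.0357, -0.0013, -0.0312]
0.8 [0.0509, -0.0016, -0.0362]
1.0 [0.0668, -0.0019, -0.0381]
1.2 [0.0828, -0.0021, -0.0368]
1.4 [0.0981, -0.0023, -0.0324]
1.6 [0.1123, -0.0023, -0.025]
1.75 [0.1219, -0.0023, -0.0176]
1.87 [0.1286, -0.0022, -0.0108]
```

```bash
python3 -m handwheel '[{"offset":[0.0097,-0.0005,-0.0127],"spin":0,"grip":0.3},{"offset":[0.0218,-0.0009,-0.0233],"spin":0,"grip":0.3},{"offset":[0.0357,-0.0013,-0.0312],"spin":0,"grip":0.3},{"offset":[0.0509,-0.0016,-0.0362],"spin":0,"grip":0.3},{"offset":[0.0668,-0.0019,-0.0381],"spin":0,"grip":0.3},{"offset":[0.0828,-0.0021,-0.0368],"spin":0,"grip":0.3},{"offset":[0.0981,-0.0023,-0.0324],"spin":0,"grip":0.3},{"offset":[0.1123,-0.0023,-0.025],"spin":0,"grip":0.3},{"offset":[0.1219,-0.0023,-0.0176],"spin":0,"grip":0.3},{"offset":[0.1286,-0.0022,-0.0108],"spin":0,"grip":0.3},{"offset":[0.1286,-0.0022,-0.0108],"spin":0,"grip":0.3}]'; python3 st.py; python3 look.py 9 side top
```

```text
time_s: 25.5
eef_pos: [0.5009, -0.197, 0.3021]
eef_rot: [-0.015, 0.951, -0.0, 0.308]
wrist_force: [-1.8, 1.1, 6.6]
opening: 0.447
q [-0.709  0.097  1.994  0.689  0.689  0.4  ] t 25.5
tcp [ 0.5009 -0.197   0.3021] tip [ 0.6024 -0.1919  0.1621]
M [[0.81, 0.009, 0.587], [-0.01, -1.0, 0.029], [0.587, -0.03, -0.809]] tilt 0.6274 F [-1.8  1.1  6.6] op 0.447
```

View pics/side9.png

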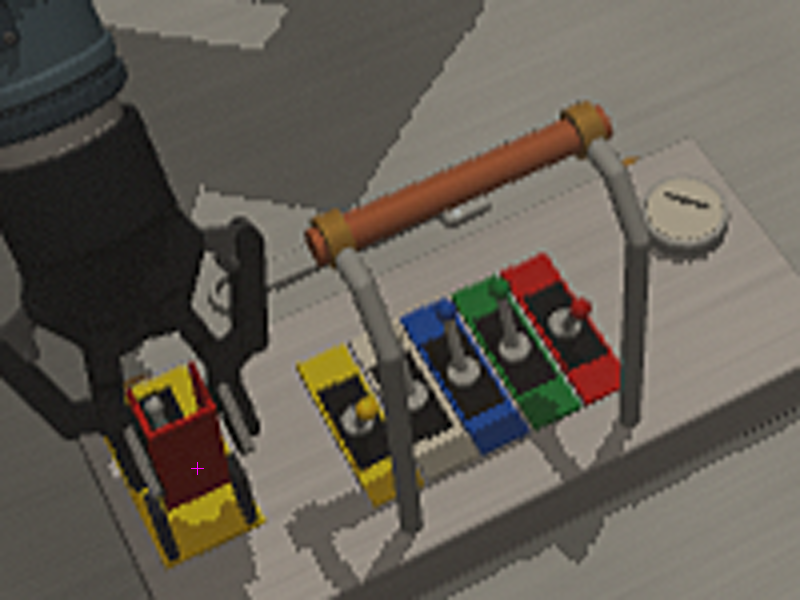

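View pics/top9.png

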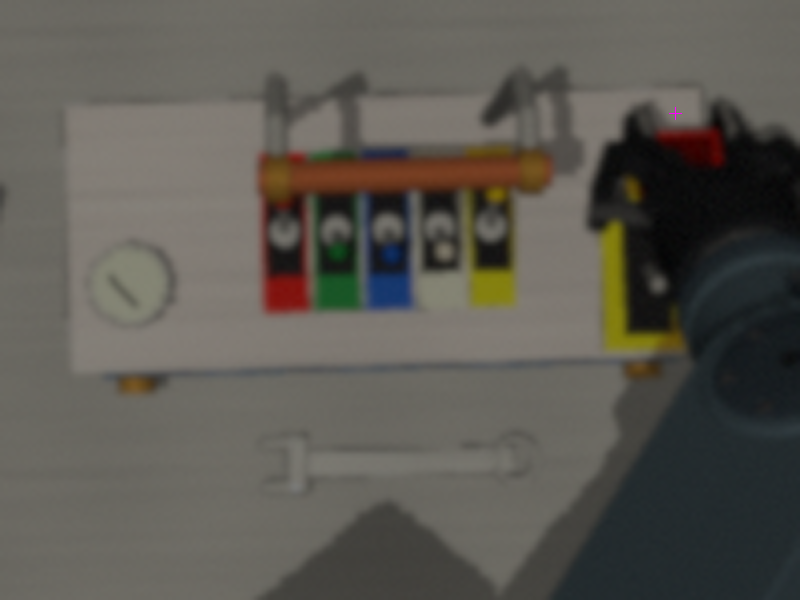

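Guard is up at θ≈1.87–1.9 by geometry. I nudge it a bit further, release and retract.

```bash
python3 -m handwheel '[{"offset":[0.003,0,0.002],"spin":0,"grip":0.3},{"offset":[0.003,0,0.002],"spin":0,"grip":0.75},{"offset":[0.003,0,0.002],"spin":0,"grip":0.75},{"offset":[0.003,0,0.002],"spin":0,"grip":0.75},{"offset":[0.003,0,-0.04],"spin":0,"grip":0.75},{"offset":[0.003,0,-0.09],"spin":0,"grip":0.5},{"offset":[0.0,0,-0.12],"spin":0,"grip":0},{"offset":[0.0,0,-0.12],"spin":0,"grip":0}]'; python3 st.py; python3 look.py 10 side top
```

```text
time_s: 26.6
eef_pos: [0.4298, -0.2009, 0.3999]
eef_rot: [-0.014, 0.951, -0.001, 0.309]
wrist_force: [0.1, 0.3, 0.1]
opening: 0.11
q [-0.835 -0.201  2.054  0.593  0.946  0.467] t 26.6
tcp [ 0.4298 -0.2009  0.3999] tip [ 0.5314 -0.1963  0.26  ]
M [[0.809, 0.008, 0.587], [-0.01, -1.0, 0.027], [0.587, -0.027, -0.809]] tilt 0.6281 F [0.1 0.3 0.1] op 0.11
```

View pics/side10.png

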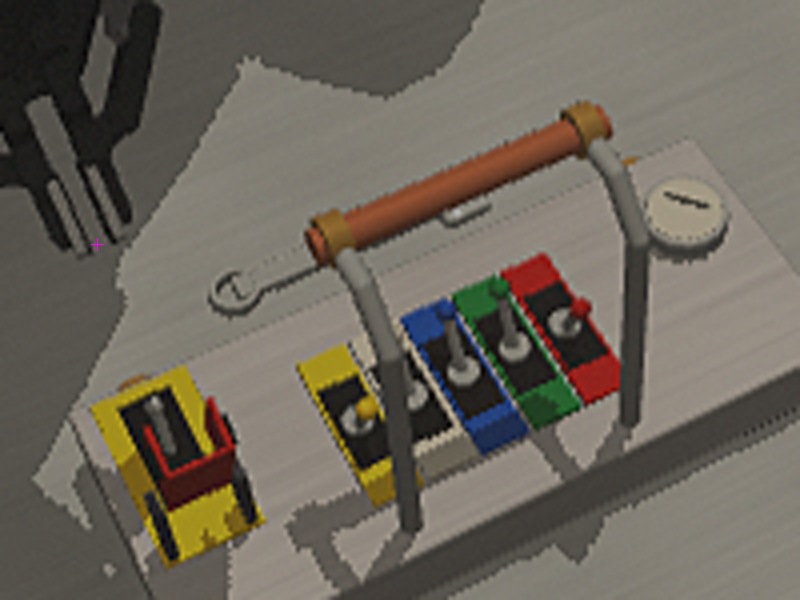

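View pics/top10.png

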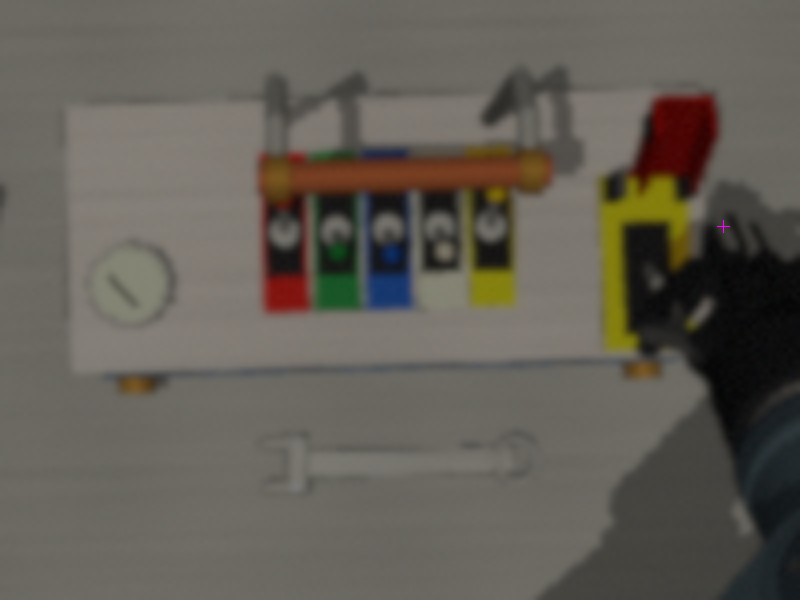

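Guard stays open at its stop. The switch lever leans forward (side crop ball ~(153,402)). Next I go in front of it.

```bash
python3 mv.py .434,-.195,.152 .4925,-.192,.071 .517,-.192,.0755 .523,-.192,.0765
```

```text
tip now [ 0.5313 -0.1952  0.2572] F [-0.4  0.6 -0.9]
.434,-.195,.152 -> [-0.1404, 0.0022, 0.0284] rows 3.0
.4925,-.192,.071 -> [-0.1404, 0.0021, 0.1284] rows 4.0
.517,-.192,.0755 -> [-0.1179, 0.0022, 0.139] rows 3.0
.523,-.192,.0765 -> [-0.1124, 0.0022, 0.1417] rows 3.0
```

```bash
python3 -m handwheel '[{"offset":[-0.06,0.002,0.01],"spin":0,"grip":0},{"offset":[-0.12,0.002,0.025],"spin":0,"grip":0},{"offset":[-0.14,0.002,0.028],"spin":0,"grip":0},{"offset":[-0.14,0.002,0.07],"spin":0,"grip":0},{"offset":[-0.14,0.002,0.11],"spin":0,"grip":0},{"offset":[-0.14,0.002,0.128],"spin":0,"grip":0},{"offset":[-0.14,0.002,0.128],"spin":0,"grip":0}]'; python3 look.py 11 side; python3 mv.py .4925,-.192,.071 .517,-.192,.0755 .523,-.192,.0765
```

```text
time_s: 27.58
eef_pos: [0.3913, -0.1957, 0.2097]
eef_rot: [-0.018, 0.952, -0.0, 0.305]
wrist_force: [-0.2, -0.3, -0.3]
opening: 0.002
tip now [ 0.4921 -0.1904  0.0702] F [0.1 0.3 0.3]
.4925,-.192,.071 -> [0.0009, 0.0016, -0.0005] rows 1.0
.517,-.192,.0755 -> [0.0234, 0.0017, 0.0101] rows 1.0
.523,-.192,.0765 -> [0.0289, 0.0017, 0.0128] rows 1.0
```

View pics/side11.png

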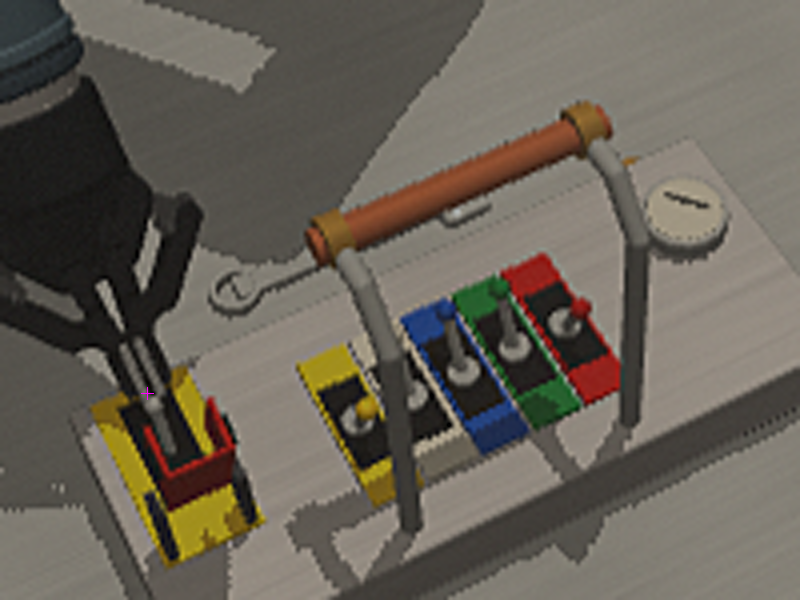

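Finger is right in front of the switch ball. I push gently and read the force.

```bash
python3 -m handwheel '[{"offset":[0.006,0.001,0.003],"spin":0,"grip":0},{"offset":[0.013,0.001,0.006],"spin":0,"grip":0},{"offset":[0.019,0.001,0.008],"spin":0,"grip":0},{"offset":[0.0235,0.001,0.010],"spin":0,"grip":0},{"offset":[0.0235,0.001,0.010],"spin":0,"grip":0}]'; python3 st.py; python3 -m handwheel '[{"offset":[0.003,0,0.0015],"spin":0,"grip":0},{"offset":[0.003,0,0.0015],"spin":0,"grip":0}]';python3 st.py;python3 look.py 12 side
```

```text
time_s: 28.25
eef_pos: [0.4168, -0.198, 0.2181]
eef_rot: [-0.016, 0.951, -0.0, 0.308]
wrist_force: [-1.1, 0.0, 0.3]
opening: 0.0
q [-0.856  0.117  2.202  0.925  0.617 -0.005] t 28.25
tcp [ 0.4168 -0.198   0.2181] tip [ 0.5181 -0.1928  0.0779]
M [[0.811, 0.009, 0.585], [-0.01, -0.999, 0.03], [0.585, -0.03, -0.81]] tilt 0.6257 F [-1.1  0.   0.3] op 0.0
time_s: 28.5
eef_pos: [0.4194, -0.1979, 0.218]
eef_rot: [-0.016, 0.952, -0.0, 0.307]
wrist_force: [-7.6, -0.0, 2.0]
opening: -0.001
q [-0.85   0.122  2.196  0.921  0.614  0.003] t 28.5
tcp [ 0.4194 -0.1979  0.218 ] tip [ 0.5205 -0.1927  0.0777]
M [[0.812, 0.009, 0.584], [-0.011, -0.999, 0.03], [0.584, -0.031, -0.811]] tilt 0.624 F [-7.6 -0.   2. ] op -0.001
```

View pics/side12.png

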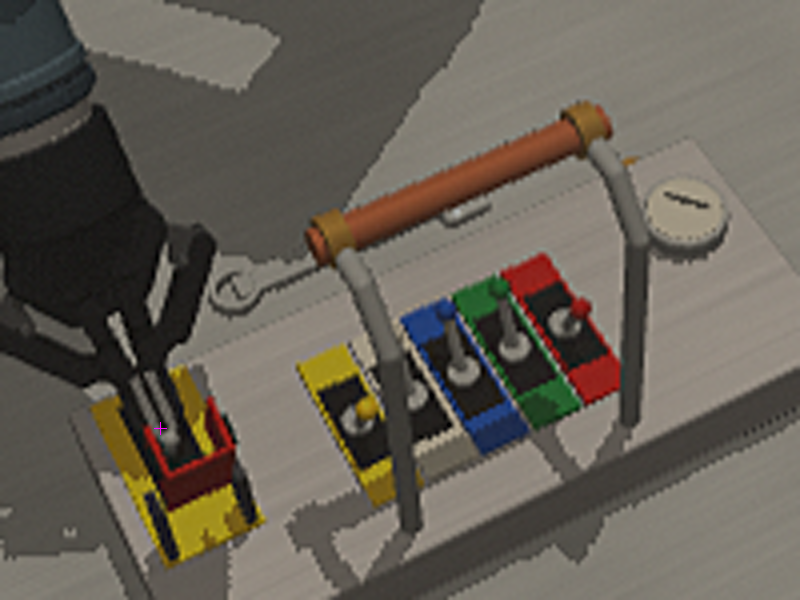

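```bash
python3 -m handwheel '[{"offset":[0.002,0,0.0015],"spin":0,"grip":0},{"offset":[0.002,0,0.0015],"spin":0,"grip":0}]';python3 mv.py
```

```text
time_s: 28.8
eef_pos: [0.4207, -0.1978, 0.2176]
eef_rot: [-0.016, 0.952, -0.0, 0.306]
wrist_force: [-29.6, -1.9, 15.6]
opening: -0.001
tip now [ 0.5214 -0.1927  0.077 ] F [-29.6  -1.9  15.6]
```

33 N with almost no further motion, so the switch is on its stop. I back off and look.

```bash
python3 -m handwheel '[{"offset":[-0.008,0,-0.004],"spin":0,"grip":0},{"offset":[-0.016,0,-0.03],"spin":0,"grip":0},{"offset":[-0.016,0,-0.08],"spin":0,"grip":0.3},{"offset":[-0.016,0,-0.13],"spin":0,"grip":0.75},{"offset":[-0.016,0,-0.13],"spin":0,"grip":0.75}]'; python3 look.py 13 side top; python3 mv.py
```

```text
time_s: 29.42
eef_pos: [0.3329, -0.2029, 0.3181]
eef_rot: [-0.012, 0.951, -0.0, 0.31]
wrist_force: [0.3, 0.0, 0.9]
opening: 0.639
tip now [ 0.4346 -0.1971  0.1747] F [ 0.7  0.1 -0.3]
```

View pics/side13.png

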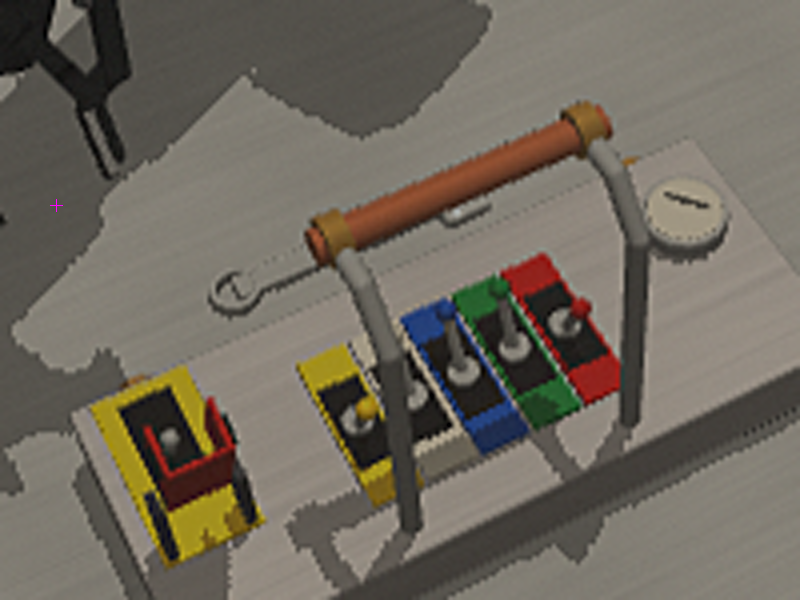

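View pics/top13.png

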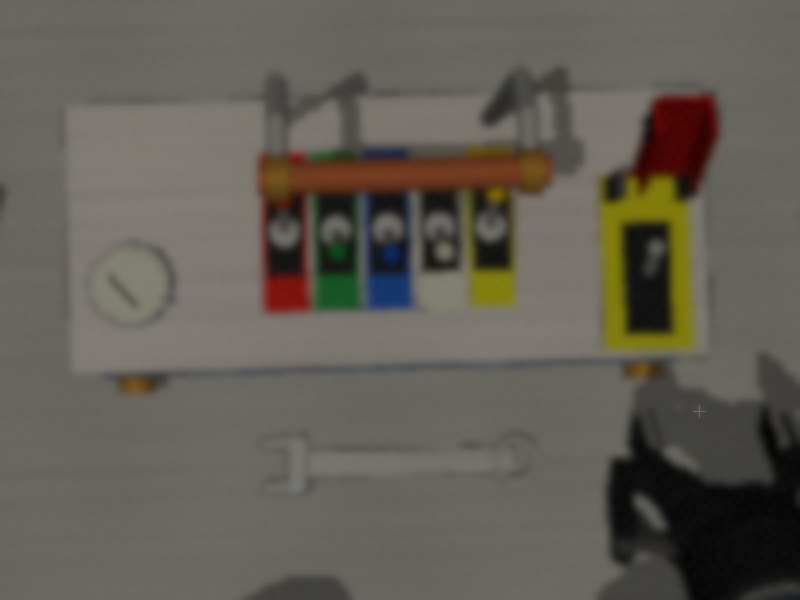

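```bash
python3 - <<'E'
from h import *
from bench import cams
S=cams.camera("side");T=cams.camera("top")
for n,P in dict(on=(.5332,-.1916,.0876),off=(.5098,-.1916,.0876)).items():
    a=proj(S,P);b=proj(T,P);print(n,(a-[180,195])*4,(b-[245,175])*4)
E
python3 mv.py .548,-.195,.239 .606,-.192,.159
```

```text
on [168.35915265 436.9650971 ] [654.47717258 244.13335722]
off [151.73070315 402.89005394] [655.72608584 282.93534594]
tip now [ 0.4343 -0.1958  0.1729] F [-0.  -0.1 -0.7]
.548,-.195,.239 -> [0.1309, -0.0019, 0.0128] rows 3.0
.606,-.192,.159 -> [0.1312, -0.0017, 0.1117] rows 3.0
```

The ball is at side (170,437) and top (654,244), matching the prediction for fully on. Now I re-pinch the guard.

```bash
python3 -m handwheel '[{"offset":[0.04,-0.002,-0.03],"spin":0,"grip":0.75},{"offset":[0.09,-0.002,-0.02],"spin":0,"grip":0.75},{"offset":[0.131,-0.002,0.013],"spin":0,"grip":0.75},{"offset":[0.131,-0.002,0.013],"spin":0,"grip":0.75},{"offset":[0.131,-0.002,0.06],"spin":0,"grip":0.75},{"offset":[0.131,-0.002,0.111],"spin":0,"grip":0.75},{"offset":[0.131,-0.002,0.111],"spin":0,"grip":0.75},{"offset":[0.131,-0.002,0.111],"spin":0,"grip":0.3},{"offset":[0.131,-0.002,0.111],"spin":0,"grip":0.3},{"offset":[0.131,-0.002,0.111],"spin":0,"grip":0.3},{"offset":[0.131,-0.002,0.111],"spin":0,"grip":0.3}]'; python3 look.py 14 side; python3 mv.py;  python3 arc.py 1.95 1.85 1.7 1.5 1.3 1.1 .9 .7 .5 .3 .15
```

```text
time_s: 31.0
eef_pos: [0.5039, -0.1974, 0.3019]
eef_rot: [-0.016, 0.951, 0.0, 0.308]
wrist_force: [-6.7, 4.3, 2.4]
opening: 0.452
tip now [ 0.6052 -0.1922  0.1618] F [-6.9  4.2  3.7]
1.85 [-0.0051, -0.0001, -0.0062]
1.7 [-0.0139, -0.0002, -0.0144]
1.5 [-0.0273, -0.0002, -0.0232]
1.3 [-0.0421, -0.0001, -0.0291]
1.1 [-0.0579, 0.0, -0.032]
0.9 [-0.0739, 0.0003, -0.0317]
0.7 [-0.0895, 0.0006, -0.0282]
0.5 [-0.1042, 0.001, -0.0217]
0.3 [-0.1172, 0.0015, -0.0124]
0.15 [-0.1256, 0.0018, -0.0038]
```

View pics/side14.png

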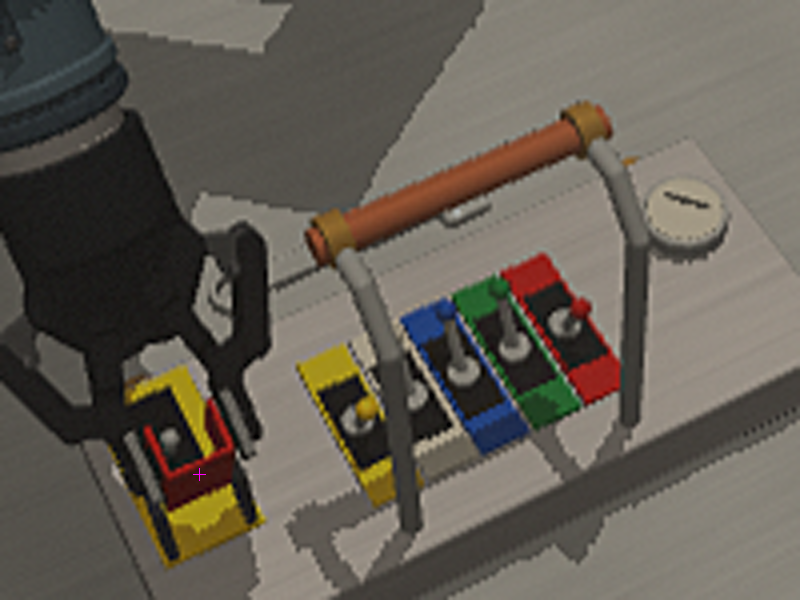

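Pinched again at 0.45. I swing down along the arc, release near shut and retract.

```bash
python3 -m handwheel '[{"offset":[-0.0051,0,-0.0062],"spin":0,"grip":0.3},{"offset":[-0.0139,0,-0.0144],"spin":0,"grip":0.3},{"offset":[-0.0273,0,-0.0232],"spin":0,"grip":0.3},{"offset":[-0.0421,0,-0.0291],"spin":0,"grip":0.3},{"offset":[-0.0579,0,-0.032],"spin":0,"grip":0.3},{"offset":[-0.0739,0,-0.0317],"spin":0,"grip":0.3},{"offset":[-0.0895,0.0006,-0.0282],"spin":0,"grip":0.3},{"offset":[-0.1042,0.001,-0.0217],"spin":0,"grip":0.3},{"offset":[-0.1172,0.0015,-0.0124],"spin":0,"grip":0.3},{"offset":[-0.1256,0.0018,-0.0038],"spin":0,"grip":0.3},{"offset":[-0.1256,0.0018,-0.0038],"spin":0,"grip":0.3}]'; python3 mv.py; python3 look.py 15 side
```

```text
time_s: 32.42
eef_pos: [0.4, -0.1979, 0.2308]
eef_rot: [-0.017, 0.951, -0.0, 0.308]
wrist_force: [-6.5, 5.5, 5.4]
opening: 0.451
tip now [ 0.5013 -0.1924  0.0907] F [-6.5  5.5  5.4]
```

View pics/side15.png

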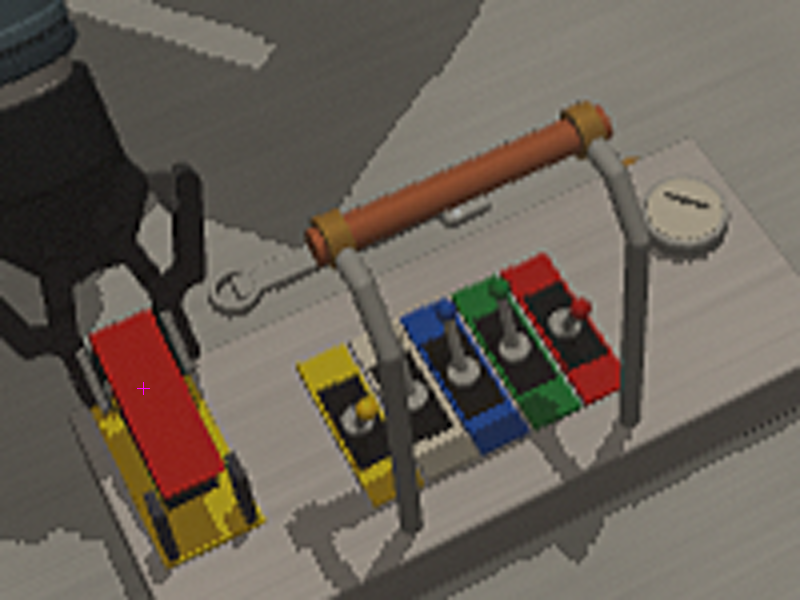

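Guard is nearly down (tip about 13 mm above its earlier pinch height). I open so it drops, then retract.

```bash
python3 -m handwheel '[{"offset":[0,0,0],"spin":0,"grip":0.8},{"offset":[0,0,0],"spin":0,"grip":0.8},{"offset":[0,0,0],"spin":0,"grip":0.8},{"offset":[0,0,0],"spin":0,"grip":0.8},{"offset":[0,0,-0.04],"spin":0,"grip":0.8},{"offset":[0,0,-0.1],"spin":0,"grip":0.8},{"offset":[0,0,-0.15],"spin":0,"grip":0.8},{"offset":[0,0,-0.15],"spin":0,"grip":0.8}]'; python3 look.py 16 side top; python3 mv.py
python3 - <<'E'
from bench import cams
import cv2
for n in("side","top"): cv2.imwrite(f"pics/{n}17.png",cams.camera(n)["color"][:,:,::-1])
E
```

```text
time_s: 33.48
eef_pos: [0.312, -0.204, 0.3558]
eef_rot: [-0.011, 0.951, -0.0, 0.309]
wrist_force: [1.6, -0.0, 0.6]
opening: 0.796
tip now [ 0.4137 -0.1981  0.2121] F [ 0.5 -0.2 -0.7]
```

View pics/side16.png

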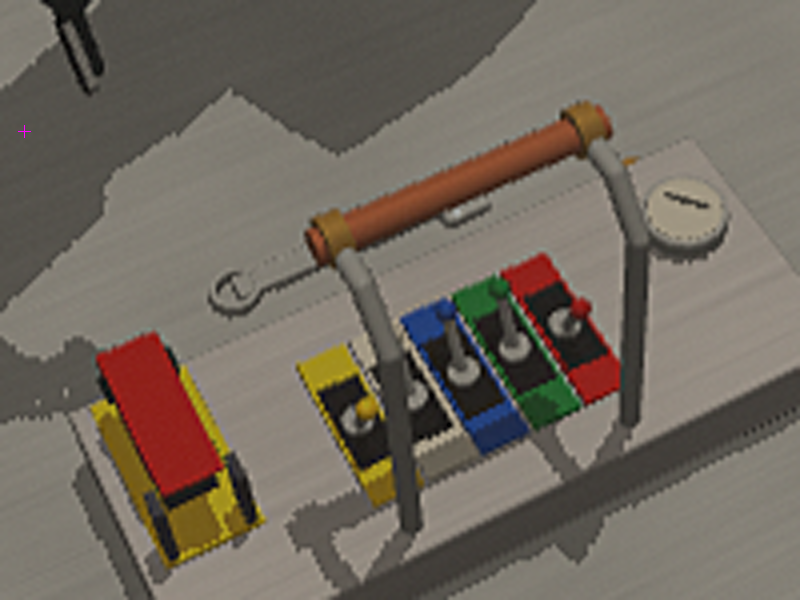

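View pics/top16.png

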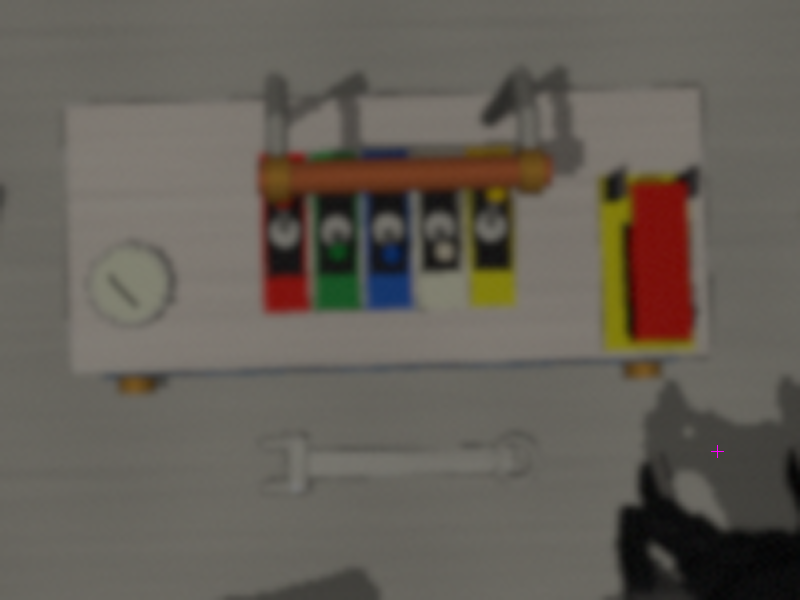

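View pics/top17.png

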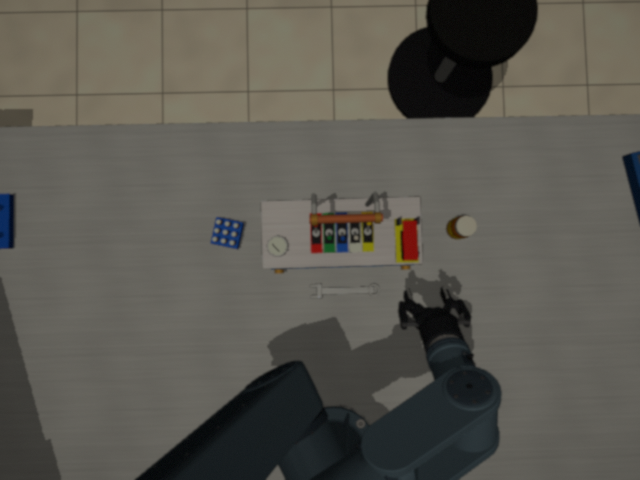

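Guard covers the same pixels as at the start, and the jar (463,226), rack (227,233) and spanner are where they were. One numeric check of the balls before handing in.

```bash
python3 - <<'E'
from h import *
import cv2
from bench import cams
S=cams.camera("side");s=np.load("s.npy")
hsv=cv2.cvtColor(S["color"],cv2.COLOR_RGB2HSV)
for n,y,tg in(("blue",0,0),("yellow",-.064,.8),("red",.064,.8),("green",.032,0)):
    for a in(tg,abs(tg-.1),abs(tg-.2)):
        l=a-.4;P=W(s,(.045*np.sin(l),y,.05+.045*np.cos(l)));u=proj(S,P);print(n,a,np.round((u-[180,195])*4,1))
E
python3 - <<'E'
import cv2
a=cv2.imread('pics/side17.png')[260:310,230:340];cv2.imwrite('pics/z.png',cv2.resize(a,(792,360),interpolation=0))
E
```

```text
blue 0 [444.1 308.8]
blue 0.1 [447.5 312.9]
blue 0.2 [451.1 317.6]
yellow 0.8 [365.3 407.4]
yellow 0.7000000000000001 [361.6 399.8]
yellow 0.6000000000000001 [357.8 392.4]
red 0.8 [579.2 307.8]
red 0.7000000000000001 [575.4 300.5]
red 0.6000000000000001 [571.4 293.5]
green 0 [496.4 284.9]
green 0.1 [500.  288.9]
green 0.2 [503.7 293.5]
```

View pics/z.png

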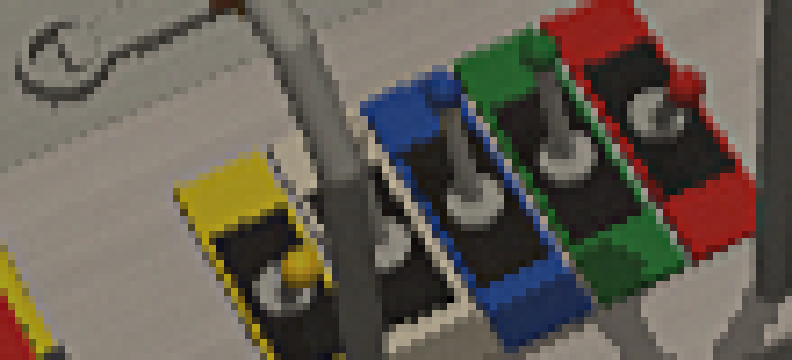

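Blue measures (445,308) against a predicted (444,309) for fully shut. Yellow measures (367,408) against (365,407) for fully open. Handing in.

```bash
python3 -c "
from bench import ctrl
print(ctrl.hand_in(), ctrl.get_obs()['time_s'])"
```

```text
the job is handed in; nothing more can be done
the job is handed in; nothing more can be done
```

The job is done in the order asked and was handed in about 34 s into the 72 s allowed:

1. Blue valve pulled to its front stop.
2. Yellow valve pushed to its rear stop.
3. Guard swung up until it stayed open by itself.
4. Ignition switch pushed to its rear stop.
5. Guard lowered most of the way and let drop shut.

**How the tilt was made:** the handwheel has no tilt axis. I tilted the tool to about 36° by repeatedly asking for poses past the arm's reach.

**Last checks, all in agreement:**
- The blue ball was within about 0.5 px of its predicted fully-shut position, and yellow within about 0.5 px of fully open.
- The ignition ball was within about 0.5 px of fully on, checked before the guard was closed.
- The guard covered the same pixels as at the start.
- The red and green levers matched their starting positions. The white lever looked unmoved too, but I judged it by eye only.
- The jar, rack and spanner looked unmoved.
- The gripper was clear of everything.

**Two things were less than clean:**
- **Force on yellow:** the fingertip pressed the yellow lever against its stop with about 70 N at the wrist for a moment, below the 120 N limit. I backed off at once. The contact was fingertip on lever, so the 40 N limit on the arm and gripper body should not apply.
- **Joint 3 range:** while building the tilt, joint 3 rested on its lower limit and read 0.298–0.299, against the listed 0.30. I took this as measurement or rounding.

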